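# Free the stapler jammed in the returns chute

## Robot

A 6-joint arm with a two-finger parallel gripper is mounted at the origin on a cart in front of the work surface, level with it; the furniture and walls round the work are solid. World frame = base frame: x ahead of the robot, y to its left, z up, the work surface at z = 0. Lengths are in mm, angles in rad, forces in N, time in s.
With the tool pointing down it reaches from about 300 to 875 mm from the base axis. Payload 6.4 kg.
Tool frame: the origin (TCP) lies on the centre line of the jaws, within the pads' length; the fingertips stand 11 mm ahead of it and the grasp point (between the pads) lies 8 mm behind it (robot.finger_overhang is the distance from the TCP to the fingertips, in mm); z points along the fingers, x is the direction in which the jaws open and shut, and the axes are right-handed (so a half turn about z gives the same grasp; the last joint's range is limited). The gripper opens to 88 mm and grips with 3 to 60 N. Pads are 18 mm wide; open, the fingers measure 123 mm over their backs; the gripper's body (75 mm by 187 mm) begins 45 mm behind the grasp point.
Start: joints at [1.124, 0.181, 1.607, -0, 1.354, -0.206], TCP at [137.113, 558.427, 221.314] pointing down, gripper open.
Joint ranges: [-2.99, 2.99], [-0.89, 2.07], [0.3, 2.58], [-1.14, 4.28], [0, 2.63], [-3.12, 3.12]. Speed limits (rad/s): [2.57, 2.57, 3.01, 3.14, 3.14, 3.14].

## Interface

Orientations are given as a unit quaternion [x, y, z, w].
In Python, from rig import robot gives the robot as it stands. The module is installed in compiled form; this text tells all that it offers.
- The arm moves only by the tool step_arm, never from a script. Its argument "commands" is a list of rows, each a list of 3 entries, a list of its own where there are three numbers: the opening, from 0 (shut) to 1 (fully open), then the shift along the tool's x, y, z in units of 30 mm (1.0 is 30 mm), then the turn about the tool's z in units of 6 degrees (1.0 is 6 degrees). In form: [[jaw, [dx, dy, dz], twist], ...]. A call has 1 to 5 rows; each row shifts and turns the pose as measured when the row begins, along the tool's axes as they then stand; what a row does not reach is not made up. A row lasts 1/10 s, in which the tool goes at most 50 mm and 8.59 degrees, less where a joint would pass 70% of its speed; a pose out of reach is approached as far as the arm can. A call is refused whole if a number of a shift passes 1 or a number of a turn 1, either way. A call with a gripper value outside its range is refused whole. The fingers move at their own pace and stop on an object; "grip_force" is the grip in N (left out, the last holds). Time passes only in rows, so rows that do not move let the fingers close. It gives the time, the measured TCP pose, the force and the opening at its end, in the units of the state.
- robot.sense(): the state, without advancing time (a new reading comes with each control period).
- robot.read_camera(name): name is "scene" or "top" or "wrist"; returns a dict with "image" (400x640x3 uint8, blue, green, red), "vertical_fov" (degrees; the focal length in pixels is half the picture's height over the tangent of half this angle, whatever the lens; pixels are square), "cx", "cy" (the principal point, pixels), "k1" (the pictures are not rectified: a ray, as slopes to the right and down, at radius r is drawn at 1 + k1 r^2 times it, then the intrinsics apply), "R" (3x3) and "t" (3): a world point X has camera coordinates R X + t. Camera axes: x right, y down, z forward; pixel columns grow to the right and rows downward; lengths in mm; the calibration is good to about 2 mm. A picture is of the moment at which its call begins. There is no depth.
- robot.sign_off(): hands the job in, once; it reports no verdict.
The state is a dict: "time_s": time; "qpos": joint angles; "qd": joint speeds; "tau": joint torques, N m; "position": TCP position; "eef_rot": TCP orientation; "force": force on the tool from outside, world axes, zero at the start; "wrist_torque": the same for the moment, N m; "gripper_width": finger opening in mm.
Only numpy, scipy, OpenCV 4.12 (cv2) and the standard library are available. Lean on these libraries where they do the work, as an engineer would, in place of code of your own. Each camera call takes 0.05 s, during which the arm holds its last target.

## Task

A stapler has jammed across the sloping chute for returned desk supplies, trapped under the lips of its lower half. Slide it back up the chute until it is clear of the lips, then lift it out and set it down gently, without dropping it, right way up and flat inside the low black tray. Leave the other things on the desk where they are.

Things in the scene. Friction and masses are not known exactly. Their poses are not given: they have to be found in the camera images.
- chute: Fixed grey sheet-metal chute, 340 mm long, 210 mm wide inside, walls 4 mm thick and 51 mm high above its floor, both ends open. Origin on the desk under its middle; its x axis is level and points uphill, y across, z up. The floor rises 10 degrees: at chute x (in mm) it is 45 + 0.176 x mm above the desk, 15 at the low end, 75 at the high end.
- lip_end (a point): Middle of the chute's floor where the lips end (chute x = 0, y = 0, 45 mm up). From about 9 mm downhill of it to the low end each wall carries a flat inturned lip, underside 46 and top 49 mm above the floor; between the lips runs an open slot 104 mm wide (y -52 to +52 mm). Uphill of it the chute is open above.
- chute_low (a point): Middle of the chute's floor at its low end (chute x = -167 mm, 15 mm up). Under the lips two upright guide strips, 40 mm high, converge from 200 mm apart at chute x = 0 to 110 mm apart here, so the stapler cannot go down farther.
- stapler_mid (a point): Centre, 20 mm above the underside, of the desk stapler (red top): 152 mm long (its y), 36 mm wide (its x), 41 mm high (its z); base plate 36 mm wide, 8 mm high; top arm 22 mm wide, 26 to 40 mm up, does not open; 0.16 to 0.32 kg. At the start it lies across the chute's floor under the lips, up to 0.2 rad askew, its x uphill. It stays where it is left on the slope.
- stapler: The same stapler; origin at the centre of its underside, axes as above.
- tray: Fixed low black open tray, 120 mm (its x axis) by 210 mm (its y axis) outside, 22 mm high, walls and floor 5 mm thick; origin at the centre of its underside, on the desk.
- hole_punch: dark two-hole punch, a loose bystander to leave alone; origin at the centre of its underside
- mouse: black computer mouse, a loose bystander to leave alone; origin at the centre of its underside
- tape_dispenser: black tape dispenser, a loose bystander to leave alone; origin at the centre of its underside
- mug: green mug, a loose bystander to leave alone; origin at the centre of its underside
- sticky_notes: block of sticky notes, a loose bystander to leave alone; origin at the centre of its underside
Not all that is in view belongs to the job. Leave any turquoise look-alike of the stapler alone.

How it is judged (in metres and radians):
On the way, in this order (a step that is already met when the one before it is completed fails the run):
1. the stapler, still lying in the chute, has been moved up it clear of the lips (x of stapler_mid in the frame of chute between 0.02 and 0.19 m and y of stapler_mid in the frame of chute between -0.06 and 0.06 m and height (world z) of stapler_mid below 0.1 m), for 0.1 s.
2. the stapler has been lifted up out of the chute (height (world z) of stapler_mid above 0.11 m), for 0.05 s.
At the end, for the whole second after the job is handed in: The stapler lies flat on the tray's floor, right way up (within 0.1 rad), wholly inside the walls (its centre within 45 mm of the tray's centre along both tray axes and 18 to 32 mm above the desk), let go and at rest (x of stapler_mid in the frame of tray between -0.045 and 0.045 m and y of stapler_mid in the frame of tray between -0.045 and 0.045 m and height (world z) of stapler_mid between 0.018 and 0.032 m and angle between stapler's own z axis and vertical below 0.1 rad and linear speed of stapler below 0.02 m/s and contact force between the fingers and stapler below 0.05 N); the robot touches nothing.
It fails at once if the stapler is dropped or thrown (moves faster than 0.75 m/s with no finger on it) (linear speed of stapler above 0.75 m/s and contact force between the fingers and stapler below 0.01 N).
It fails at once if a bystander is moved more than 30 mm (distance of any of hole_punch, mouse, tape_dispenser, mug, sticky_notes from where it was at the start of the episode above 0.03 m).
It also fails if it takes over 61 s, if anything falls off the work surface, if the arm or the gripper's body presses on something with over 40 N, if the wrist force passes 120 N, or if a joint passes its speed limit or range.

## Working session

There is one attempt and no reset: what is moved stays moved. The work goes in short steps, Python scripts to look and compute and a tool call to move; the robot and the scene stay as the last step left them, time stands still between calls to the robot, and variables do not carry over. Pictures are saved under pics/ and viewed, and the job is handed in when it is done.

Besides the shell and the picture viewer there is one more tool, called after "Call:" as name(argument=value, ...), one argument or row to a line, values as JSON. step_arm: Moves the arm, as the interface text tells. Its arguments: {"type":"object","properties":{"commands":{"type":"array","items":{"type":"array"}},"grip_force":{"type":"number"}},"required":["commands"]}

```bash
mkdir -p pics
cat > h.py <<'E'
import numpy as np, cv2
from rig import robot
def cam(n,save=None):
    c=robot.read_camera(n)
    if save: cv2.imwrite('pics/'+save,c['image'])
    return c
def K(c):
    f=200/np.tan(np.radians(c['vertical_fov'])/2)
    return f,c['cx'],c['cy']
def ray(c,u,v):
    f,cx,cy=K(c); d=np.array([(u-cx)/f,(v-cy)/f]); s=d.copy()
    for _ in range(30): s=d/(1+c['k1']*(s@s))
    R=np.array(c['R']);t=np.array(c['t'])
    return -R.T@t, R.T@np.array([s[0],s[1],1])
def onz(c,u,v,z):
    o,d=ray(c,u,v); return o+d*(z-o[2])/d[2]
def proj(c,X):
    f,cx,cy=K(c); p=np.array(c['R'])@np.array(X,float)+np.array(c['t']); s=p[:2]/p[2]; s=s*(1+c['k1']*(s@s))
    return f*s+np.array([cx,cy])
E
python3 - <<'E'
from h import *
for n in ['scene','top','wrist']:
    c=cam(n,n+'0.png'); print(n,{k:np.round(v,3).tolist() for k,v in c.items() if k!='image'})
print(robot.sense())
E
```

```text
scene {'vertical_fov': 42.998, 'cx': 331.565, 'cy': 195.577, 'k1': -0.104, 'R': [[-0.539, -0.842, 0.021], [-0.431, 0.255, -0.866], [0.724, -0.475, -0.5]], 't': [435.207, 234.418, 1988.701]}
top {'vertical_fov': 51.329, 'cx': 317.848, 'cy': 205.749, 'k1': -0.089, 'R': [[-0.014, -1.0, 0.002], [-0.994, 0.013, -0.111], [0.111, -0.004, -0.994]], 't': [186.393, 516.664, 1424.741]}
wrist {'vertical_fov': 64.434, 'cx': 313.563, 'cy': 194.089, 'k1': -0.04, 'R': [[0.239, 0.971, -0.0], [0.924, -0.227, 0.308], [0.299, -0.074, -0.952]], 't': [-576.032, -41.825, 390.579]}
{'time_s': 0.15, 'qpos': array([ 1.12372233e+00,  1.81357860e-01,  1.60769935e+00,  1.87422033e-05,
        1.35381437e+00, -2.06319733e-01]), 'qd': array([-0.00113909, -0.00053138, -0.0022218 , -0.00199716, -0.00024118,
        0.00175883]), 'tau': array([ 9.49486166e-04, -4.34221745e+01, -3.42180848e+01,  7.04309880e-02,
        3.54415784e-02, -1.09656153e-04]), 'position': array([136.91239684, 558.05216221, 220.66233718]), 'eef_rot': array([ 7.86904894e-01,  6.17073965e-01, -5.77411341e-04,  2.74939401e-04]), 'force': array([-0.6058316 , -0.17525928,  0.35114658]), 'wrist_torque': array([0.01015708, 0.05183656, 0.02388594]), 'gripper_width': 87.94130992481102}
```

View pics/scene0.png

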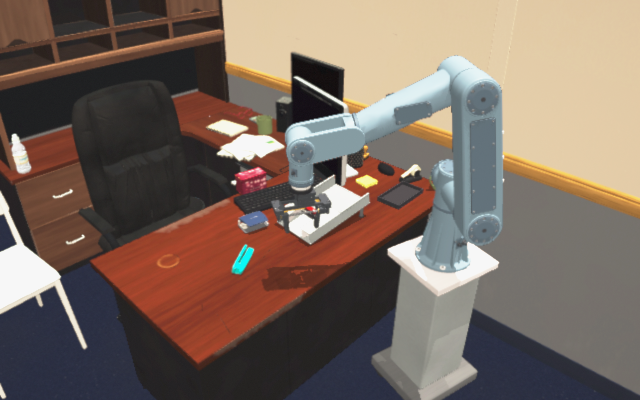

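View pics/top0.png

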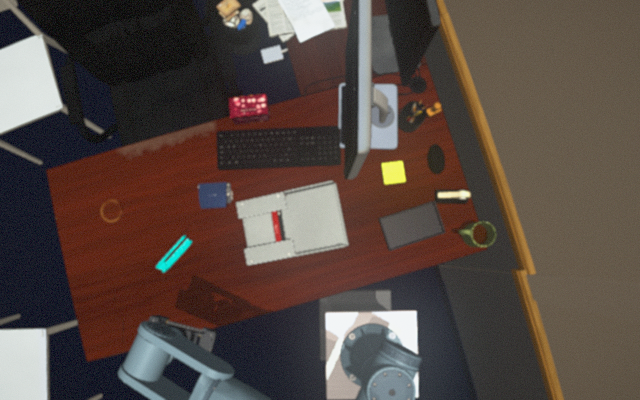

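View pics/wrist0.png

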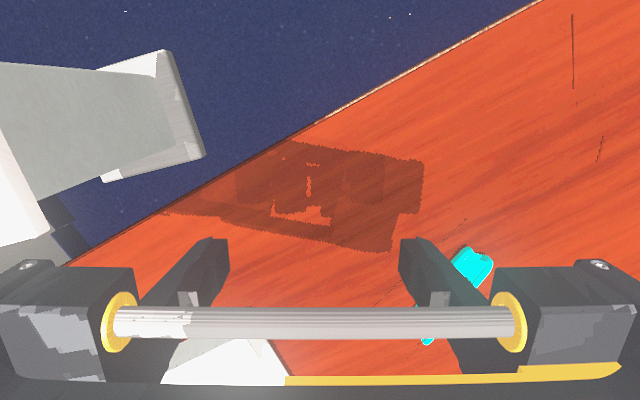

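Candidates for the stapler in the top view: the red bar in the chute's slot (278,225), the turquoise look-alike (174,254) and the red/pink object behind the keyboard (249,106). By the description it's the one at (278,225). I'll check it in a crop.

Run:
```python
from h import *
i=cv2.imread('pics/top0.png')
a=cv2.resize(i[170:275,225:360],None,fx=5,fy=5,interpolation=cv2.INTER_CUBIC); cv2.imwrite('pics/c1.png',a)
a=cv2.resize(i[150:260,360:505],None,fx=5,fy=5,interpolation=cv2.INTER_CUBIC); cv2.imwrite('pics/c2.png',a)
i=cv2.imread('pics/scene0.png')
a=cv2.resize(i[120:280,220:440],None,fx=3.5,fy=3.5,interpolation=cv2.INTER_CUBIC); cv2.imwrite('pics/c3.png',a)
```

```text
(no output)
```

View pics/c1.png

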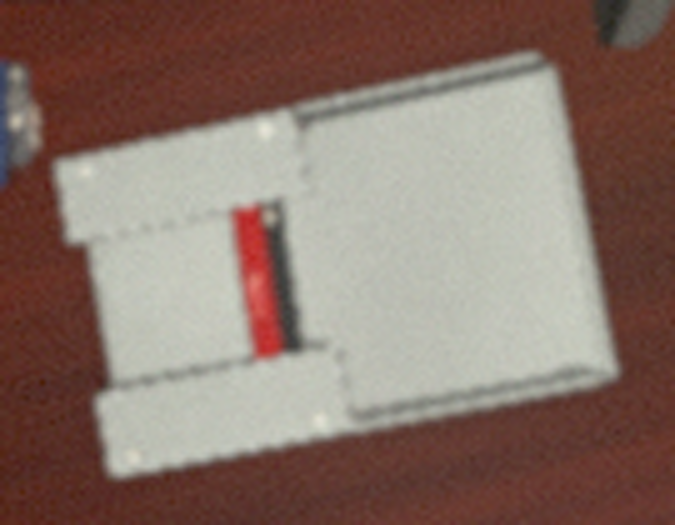

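View pics/c2.png

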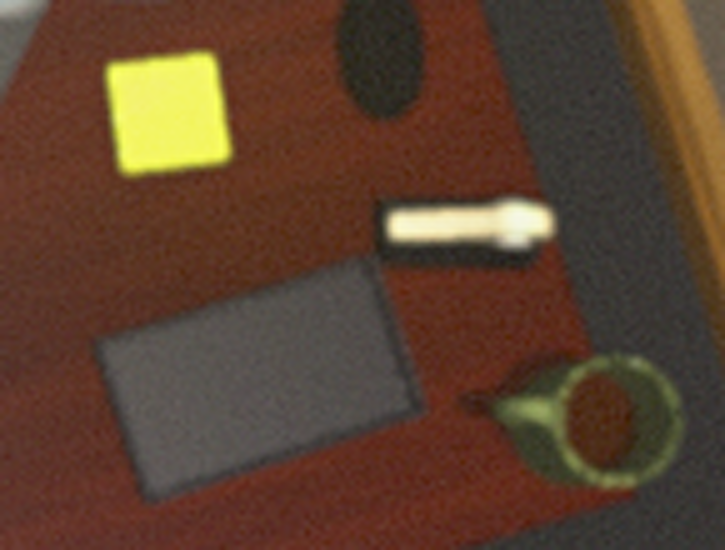

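View pics/c3.png

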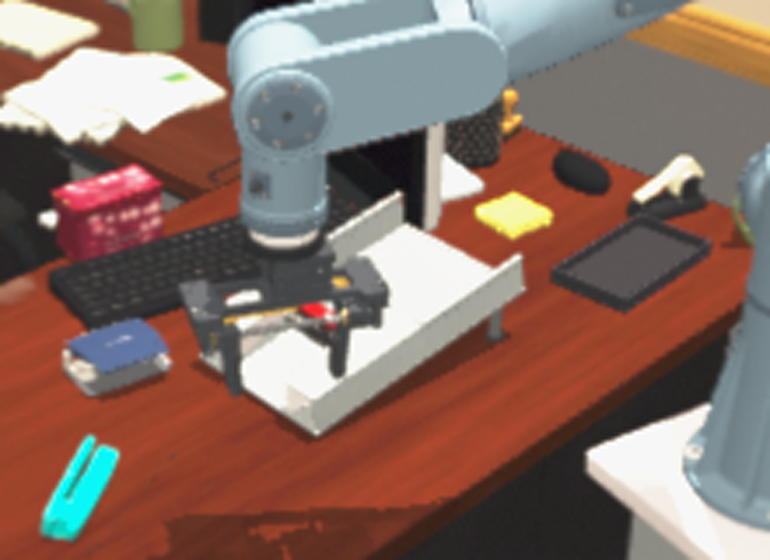

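Run:
```python
from h import *
c=cam('top')
def px(ox,oy,p): return (ox+(p[0]+.5)/5-.5, oy+(p[1]+.5)/5-.5)
P=[(545,50),(620,378),(112,480),(52,160)]; Z=[126,126,66,66]
Q=[onz(c,*px(225,170,p),z) for p,z in zip(P,Z)]
for q in Q: print(q.round(1))
hi=(Q[0]+Q[1])/2; lo=(Q[2]+Q[3])/2; d=hi-lo; print('len',np.hypot(*d[:2]),'yaw',np.arctan2(d[1],d[0]), 'w',np.linalg.norm(Q[0]-Q[1]),np.linalg.norm(Q[2]-Q[3]))
w=((Q[0]-Q[1])+(Q[3]-Q[2]));print('yaw from across',np.arctan2(w[1],w[0])-np.pi/2)
print('mid',(hi+lo)/2)
i=c['image'].astype(int)
T=[(95,340),(372,254),(425,411),(150,502)]
T=[onz(c,*px(360,150,p),22) for p in T]
for q in T: print('tray',q.round(1))
print(sum(T)/4,[np.linalg.norm(T[k]-T[k-1]).round(1) for k in range(4)]); a=T[1]-T[0]+T[2]-T[3]; print('tray y dir',np.arctan2(a[1],a[0]))
# red
hsv=cv2.cvtColor(c['image'],cv2.COLOR_BGR2HSV); m=(((hsv[...,0]<6)|(hsv[...,0]>172))&(hsv[...,1]>190)&(hsv[...,2]>140)).astype(np.uint8); m[:200]=0;m[250:]=0;m[:,:265]=0;m[:,295:]=0
r=cv2.minAreaRect(cv2.findNonZero(m)); print(r,m.sum(),cv2.boxPoints(r))
for p in cv2.boxPoints(r): print(onz(c,*p,80).round(1))
```

```text
[593.9 126.9 126. ]
[378.8  82.3 126. ]
[315.7 420.4  66. ]
[533.  462.3  66. ]
len 342.3853263173113 yaw -1.3887217913799177 w 219.60662861648896 221.24037766697234
yaw from across -1.3732185518850826
mid [455.36221238 272.98430218  96.        ]
tray [475.2 -32.9  22. ]
tray [ 533.4 -232.    22. ]
tray [ 421.8 -265.    22. ]
tray [361.6 -68.2  22. ]
[ 447.99623179 -149.52190895   22.        ] [np.float64(119.0), np.float64(207.4), np.float64(116.4), np.float64(205.8)]
tray y dir -1.2802425228494887
((275.8599853515625, 226.01998901367188), (26.304372787475586, 2.5455849170684814), 81.8698959350586) 24 [[272.74    213.17998]
 [275.26    212.81999]
 [278.97998 238.86   ]
 [276.45996 239.21999]]
[490.3 331.7  80. ]
[491.4 323.2  80. ]
[403.8 311.   80. ]
[402.7 319.4  80. ]
```

```bash
cat >> h.py <<'E'
O=np.array([457.,264.,0]); YAW=-1.381
ex=np.array([np.cos(YAW),np.sin(YAW),0]); ey=np.array([-ex[1],ex[0],0])
s10,c10=np.sin(np.radians(10)),np.cos(np.radians(10))
n=np.array([0,0,1])*c10-ex*s10
P0=O+np.array([0,0,45])
def onfloor(c,u,v,h):
    o,d=ray(c,u,v); X=o+d*((h+n@P0-n@o)/(n@d)); r=X-O; return np.array([r@ex,r@ey,X[2]]),X
def ch(x,y,h=0): return O+ex*x+ey*y+np.array([0,0,45+.1763*x])+n*h
E
python3 - <<'E'
from h import *
c=cam('top')
for nm,h,p in [('redL',40,(233,210)),('redL',40,(253,352)),('redR',40,(263,210)),('redR',40,(282,352)),('darkR',8,(283,210)),('darkR',8,(300,348)),('lipTL',49,(55,160)),('lipend',49,(312,190)),('lipend',49,(342,350))]:
    print(nm,h,onfloor(c,225+(p[0]+.5)/5-.5,170+(p[1]+.5)/5-.5,h)[0].round(1))
im=c['image'].copy()
for x in (-169,-8.5/1,0,169):
  for y in (-109,-52,52,109):
    for h in (0,51):
      u=proj(c,ch(x*c10 if abs(x)>100 else x,y,h)); 
      cv2.circle(im,tuple(int(round(v*16)) for v in u),6,(255,0,0) if h==0 else (0,255,0),-1,shift=4)
cv2.imwrite('pics/c4.png',cv2.resize(im[170:275,225:360],None,fx=5,fy=5))
E
```

```text
redL 40 [-64.7  52.4  74.2]
redL 40 [-69.9 -44.2  73.3]
redR 40 [-44.6  47.9  77.8]
redR 40 [-50.5 -48.3  76.7]
darkR 8 [-33.3  48.6  47.2]
darkR 8 [-40.3 -46.7  46. ]
lipTL 49 [-178.9  112.1   63.2]
lipend 49 [-8.8 52.7 93.2]
lipend 49 [-10.1 -55.7  93. ]
```

View pics/c4.png

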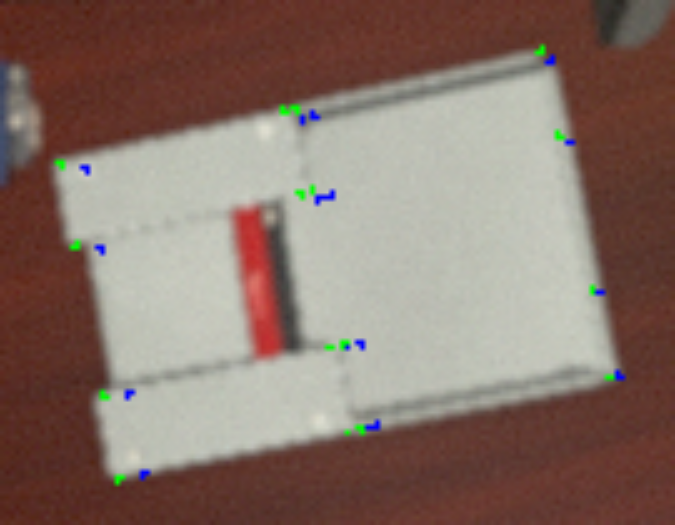

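```bash
cat >> h.py <<'E'
from scipy.spatial.transform import Rotation as Rn
def state():
    s=robot.sense(); R=Rn.from_quat(s['eef_rot']).as_matrix()
    return s,np.array(s['position']),R
def plan(target,yaw,step=30,rows=5):
    s,p,R=state(); psi=np.arctan2(R[1,0],R[0,0])
    d=(yaw-psi+np.pi)%(2*np.pi)-np.pi
    print('t',round(s['time_s'],2),'pos',p.round(1),'yaw',round(psi,3),'tilt',np.degrees(np.arccos(-R[2,2])).round(2),'F',s['force'].round(1),'w',round(s['gripper_width'],1),'chute',(np.array([(p-O)@ex,(p-O)@ey])).round(1),'q',s['qpos'].round(2))
    p=p.copy(); out=[]
    for k in range(rows):
        v=target-p; L=np.linalg.norm(v); v=v*min(1,step/max(L,1e-9))
        l=np.array([v@[np.cos(psi),np.sin(psi),0],v@[np.sin(psi),-np.cos(psi),0],-v[2]])
        tw=np.clip(-np.degrees(d)/6,-1,1)
        out.append([(l/30).round(2).tolist(),round(float(tw),2)])
        p=p+v; psi-=np.radians(6*tw); d+=np.radians(6*tw)
    print(out,'left',np.linalg.norm(target-p).round(1),round(d,3))
E
python3 - <<'E'
from h import *
t=O-97*ex; t[2]=180; plan(t,0.19)
E
```

```text
t 0.25 pos [137.  558.2 220.9] yaw 1.33 tilt 0.04 F [ 0.1 -0.1  0.3] w 88.5 chute [-349.3 -258.7] q [ 1.12  0.18  1.61  0.    1.35 -0.21]
[[[-0.33, 0.94, 0.11], 1.0], [[-0.23, 0.97, 0.11], 1.0], [[-0.13, 0.98, 0.11], 1.0], [[-0.03, 0.99, 0.11], 1.0], [[0.08, 0.99, 0.11], 1.0]] left 213.7 -0.616
```

Call:
step_arm(
  commands=[
    [0.51, [-0.33, 0.94, 0.1], 1],
    [0.51, [-0.23, 0.97, 0.1], 1],
    [0.51, [-0.13, 0.98, 0.1], 1],
    [0.51, [-0.03, 0.99, 0.1], 1],
    [0.51, [0.08, 0.99, 0.1], 1],
  ],
  grip_force=15,
)

```text
time_s: 0.75
position: [261.6, 475.1, 205.2]
eef_rot: [0.922, 0.387, -0.0, -0.0]
force: [-0.1, 0.4, 0.6]
gripper_width: 50.2
```

Run:
```python
from h import *
t=O-97*ex; t[2]=180; plan(t,0.19)
```

```text
t 0.75 pos [261.6 475.1 205.2] yaw 0.795 tilt 0.06 F [-0.1  0.4  0.6] w 50.2 chute [-244.2 -152.1] q [0.85 0.12 1.71 0.   1.31 0.05]
[[[0.19, 0.97, 0.12], 1.0], [[0.29, 0.95, 0.12], 1.0], [[0.39, 0.91, 0.12], 1.0], [[0.49, 0.87, 0.12], 1.0], [[0.57, 0.81, 0.12], 1.0]] left 63.1 -0.081
```

Call:
step_arm(
  commands=[
    [0.51, [0.19, 0.97, 0.1], 1],
    [0.51, [0.29, 0.95, 0.1], 1],
    [0.51, [0.39, 0.91, 0.1], 1],
    [0.51, [0.49, 0.87, 0.1], 1],
    [0.51, [0.57, 0.81, 0.1], 1],
  ],
)

```text
time_s: 1.25
position: [389.6, 388.1, 189.3]
eef_rot: [0.992, 0.124, -0.001, -0.0]
force: [0.8, 0.5, 0.5]
gripper_width: 45.2
```

Run:
```python
from h import *
t=O-97*ex; t[2]=150; plan(t,0.19)
```

```text
t 1.25 pos [389.6 388.1 189.3] yaw 0.249 tilt 0.07 F [0.8 0.5 0.5] w 45.2 chute [-134.6  -42.7] q [0.57 0.16 1.7  0.   1.28 0.32]
[[[0.58, 0.58, 0.57], 0.56], [[0.62, 0.54, 0.57], -0.0], [[0.19, 0.17, 0.17], -0.0], [[0.0, 0.0, -0.0], -0.0], [[0.0, 0.0, -0.0], -0.0]] left 0.0 0.0
```

Call:
step_arm(
  commands=[
    [0.51, [0.58, 0.58, 0.57], 0.56],
    [0.51, [0.62, 0.54, 0.57], 0],
    [0.51, [0.19, 0.17, 0.17], 0],
    [0.51, [0, 0, 0], 0],
  ],
)

```text
time_s: 1.65
position: [443.2, 355.7, 148.9]
eef_rot: [0.996, 0.09, -0.0, -0.0]
force: [-0.2, -0.3, 0.9]
gripper_width: 44.7
```

Run:
```python
from h import *
c=cam('wrist','w1.png'); cam('top','t1.png')
t=O-97*ex; t[2]=50; plan(t,0.19)
```

```text
t 1.75 pos [442.6 356.6 149.8] yaw 0.181 tilt 0.09 F [ 0.5 -0.4  0.1] w 45.3 chute [-93.6   3.4] q [0.47 0.24 1.69 0.   1.21 0.29]
[[[-0.03, -0.03, 1.0], -0.08], [[-0.03, -0.03, 1.0], 0.0], [[-0.03, -0.03, 1.0], -0.0], [[-0.01, -0.01, 0.33], -0.0], [[0.0, 0.0, -0.0], -0.0]] left 0.0 0.0
```

View pics/w1.png

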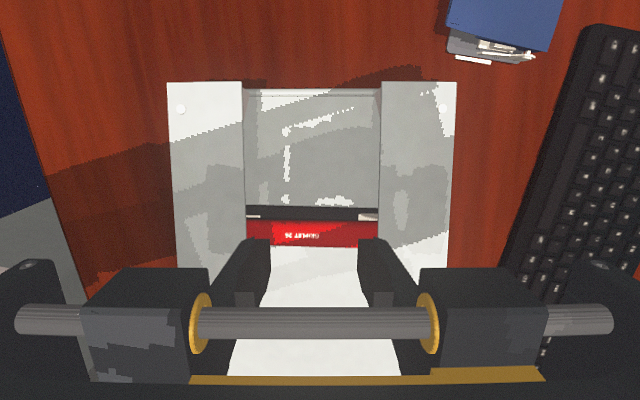

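Run:
```python
from h import *
c=cam('wrist')
print('cam',(-np.array(c['R']).T@np.array(c['t'])).round(0))
for a in [(-169*c10,52,49),(-169*c10,-52,49)]: print(a,proj(c,ch(a[0],a[1],a[2])).round(0))
# base plate downhill edge top (v~207), red arm edges v 220..246
for nm,h,p in [('base top dn',8,(250,206)),('base dn',8,(370,206)),('redup',40,(250,247)),('redup',40,(365,247)),('red dn',40,(250,221)),('red dn',40,(365,221)),('redmid',40,(310,234))]:
    print(nm,onfloor(c,*p,h)[0].round(1))
print('tip',proj(c,[442.6,356.6,139]))
```

```text
cam [429. 437. 314.]
(np.float64(-166.43251025906315), 52, 49) [376.  92.]
(np.float64(-166.43251025906315), -52, 49) [238.  93.]
base top dn [-75.9 -54.4  39.7]
base dn [-74.9  55.9  39.9]
redup [-52.8 -49.1  76.3]
redup [-52.   46.6  76.5]
red dn [-74.6 -48.2  72.5]
red dn [-73.7  46.2  72.6]
redmid [-63.4   1.   74.4]
tip [312.28751423 233.64963224]
```

Call:
step_arm(
  commands=[
    [0.51, [-0.1, -0.27, 0.3], -0.08],
    [0.51, [0, 0, 1], 0],
    [0.51, [0, 0, 1], 0],
    [0.51, [0, 0, 0], 0],
  ],
)

```text
time_s: 2.2
position: [436.0, 370.5, 82.4]
eef_rot: [0.995, 0.099, 0.004, -0.003]
force: [-0.1, -1.2, -0.7]
gripper_width: 44.7
```

Run:
```python
from h import *
t=O-102*ex; t[2]=45; plan(t,0.19,10)
```

```text
t 2.2 pos [436.  370.5  82.4] yaw 0.198 tilt 0.55 F [-0.1 -1.2 -0.7] w 44.7 chute [-108.5   -0.5] q [0.5  0.33 1.73 0.   1.07 0.3 ]
[[[0.0, 0.06, 0.33], 0.07], [[0.0, 0.06, 0.33], 0.0], [[0.0, 0.06, 0.33], -0.0], [[0.0, 0.05, 0.26], -0.0], [[0.0, 0.0, -0.0], -0.0]] left 0.0 0.0
```

Call:
step_arm(
  commands=[
    [0.51, [0, 0.06, 0.33], 0.07],
    [0.51, [0, 0.06, 0.33], 0],
    [0.51, [0, 0.06, 0.3], 0],
    [0.51, [0, 0, 0.2], 0],
    [0.51, [0, 0, 0], 0],
  ],
)

```text
time_s: 2.7
position: [437.9, 367.9, 48.6]
eef_rot: [0.995, 0.096, 0.006, -0.004]
force: [-0.2, 0.1, 0.1]
gripper_width: 45.2
```

Run:
```python
from h import *
t=O-102*ex; t[2]=45; plan(t,0.19,10)
```

```text
t 2.7 pos [437.9 367.9  48.6] yaw 0.193 tilt 0.83 F [-0.2  0.1  0.1] w 45.2 chute [-105.6    0.8] q [0.49 0.38 1.75 0.   1.   0.3 ]
[[[-0.03, 0.12, 0.12], 0.03], [[0.0, 0.0, -0.0], -0.0], [[0.0, 0.0, -0.0], -0.0], [[0.0, 0.0, -0.0], -0.0], [[0.0, 0.0, -0.0], -0.0]] left 0.0 0.0
```

Call:
step_arm(
  commands=[
    [0.51, [0, 0.1, 0.17], 0],
    [0.51, [0, 0.25, -0.04], 0],
    [0.51, [0, 0.25, -0.04], 0],
    [0.51, [0, 0.25, -0.05], 0],
    [0.51, [0, 0.25, -0.05], 0],
  ],
)

```text
time_s: 3.2
position: [445.7, 334.4, 50.0]
eef_rot: [0.995, 0.096, 0.007, -0.005]
force: [-0.7, 4.3, 2.5]
gripper_width: 45.1
```

Run:
```python
from h import *
t=O-60*ex; t[2]=45; plan(t,0.19,10)
p=state()[1]; x=(p-O)@ex; print('tip above floor at front',p[2]-11-(45+.1763*(x+9)))
```

```text
t 3.2 pos [445.7 334.4  50. ] yaw 0.193 tilt 1.01 F [-0.7  4.3  2.5] w 45.1 chute [-71.2   2.2] q [0.43 0.35 1.79 0.01 0.99 0.23]
[[[-0.06, 0.3, 0.13], 0.03], [[-0.01, 0.08, 0.03], -0.0], [[0.0, 0.0, -0.0], -0.0], [[0.0, 0.0, -0.0], -0.0], [[0.0, 0.0, -0.0], -0.0]] left 0.0 0.0
tip above floor at front 4.9919234135947335
```

Call:
step_arm(
  commands=[
    [0.51, [0, 0.3, -0.053], 0],
    [0.51, [0, 0.3, -0.053], 0],
    [0.51, [0, 0.3, -0.053], 0],
    [0.51, [0, 0.3, -0.053], 0],
    [0.51, [0, 0.3, -0.053], 0],
  ],
)

```text
time_s: 3.7
position: [457.1, 288.5, 61.8]
eef_rot: [0.995, 0.096, 0.01, -0.007]
force: [0.0, -0.2, 0.8]
gripper_width: 44.8
```

Run:
```python
from h import *
t=O-60*ex; t[2]=45; plan(t,0.19,10)
p=state()[1]; x=(p-O)@ex; print('tip above floor at front',p[2]-11-(45+.1763*(x+9)))
cam('top','t2.png')
a=cv2.imread('pics/t2.png'); cv2.imwrite('pics/t2c.png',cv2.resize(a[170:275,225:360],None,fx=5,fy=5))
```

```text
t 3.7 pos [457.1 288.5  61.8] yaw 0.192 tilt 1.45 F [ 0.  -0.2  0.8] w 44.8 chute [-24.1   4.7] q [0.34 0.29 1.83 0.01 1.   0.14]
[[[-0.04, -0.3, 0.14], 0.02], [[-0.04, -0.3, 0.14], -0.0], [[-0.04, -0.3, 0.14], -0.0], [[-0.04, -0.3, 0.14], -0.0], [[0.0, 0.0, -0.0], -0.0]] left 0.0 0.0
tip above floor at front 8.407876417556658
```

View pics/t2c.png

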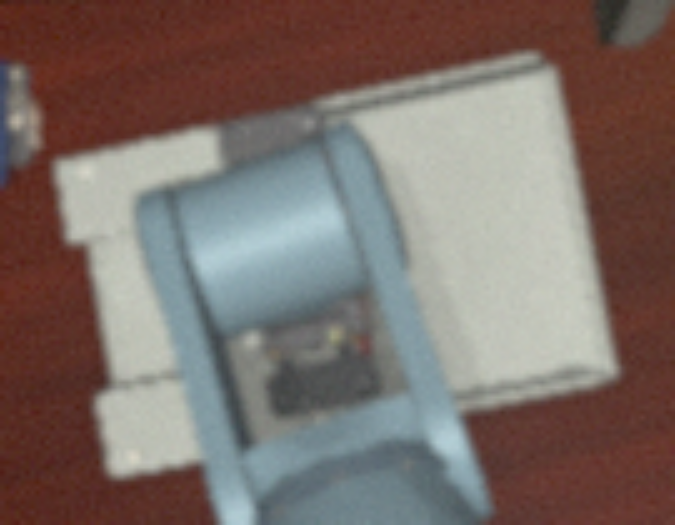

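Call:
step_arm(
  commands=[
    [0.51, [0, 0, 0.1], 0],
    [0.51, [-0.03, 0.3, -0.02], 0],
    [0.51, [-0.03, 0.3, -0.03], 0],
    [0.51, [-0.03, 0.3, -0.03], 0],
    [0.51, [0, 0.3, -0.03], 0],
  ],
)

```text
time_s: 4.25
position: [462.7, 251.5, 65.4]
eef_rot: [0.995, 0.095, 0.011, -0.009]
force: [-0.0, -0.1, 0.1]
gripper_width: 44.7
```

Run:
```python
from h import *
t=O-60*ex; t[2]=45; plan(t,0.19,10)
p=state()[1]; x=(p-O)@ex; print('tip above floor at front',p[2]-11-(45+.1763*(x+9)))
cam('scene','s2.png')
a=cv2.imread('pics/s2.png'); cv2.imwrite('pics/s2c.png',cv2.resize(a[150:250,250:400],None,fx=5,fy=5))
```

```text
t 4.25 pos [462.7 251.5  65.4] yaw 0.19 tilt 1.62 F [-0.  -0.1  0.1] w 44.7 chute [13.4  3.2] q [0.26 0.26 1.87 0.02 0.99 0.06]
[[[-0.01, -0.32, 0.09], 0.0], [[-0.01, -0.32, 0.09], -0.0], [[-0.01, -0.32, 0.09], -0.0], [[-0.01, -0.32, 0.09], -0.0], [[-0.01, -0.32, 0.09], -0.0]] left 26.2 0.0
tip above floor at front 5.476462408709644
```

View pics/s2c.png

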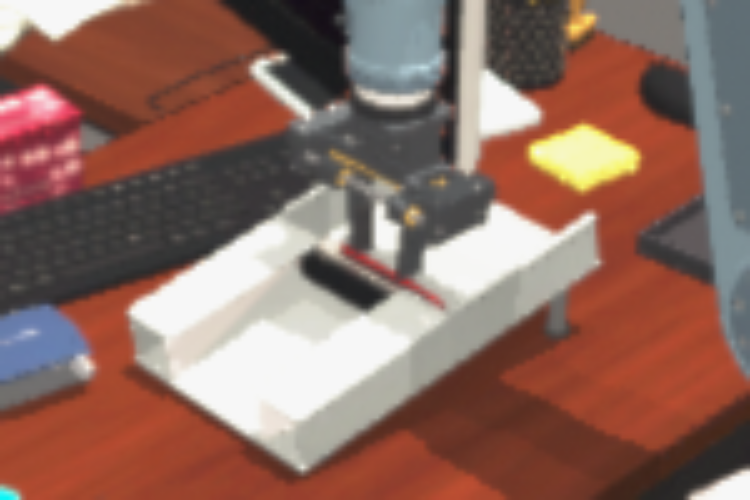

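Run:
```python
from h import *
cam('wrist','w2.png')
```

```text
(no output)
```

View pics/w2.png

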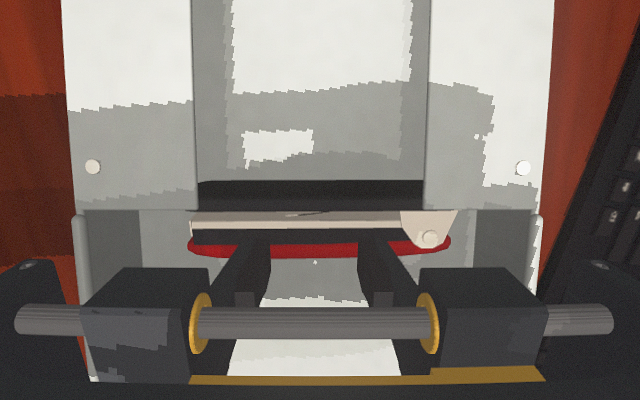

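Run:
```python
from h import *
a=cv2.imread('pics/w2.png'); cv2.imwrite('pics/w2c.png',cv2.resize(a[160:290,160:480],None,fx=2.5,fy=2.5))
c=cam('scene'); print((-np.array(c['R']).T@np.array(c['t'])).round(0))
cv2.imwrite('pics/s3c.png',cv2.resize(c['image'][180:220,295:350],None,fx=14,fy=14,interpolation=cv2.INTER_CUBIC))
```

```text
[-1104.  1252.  1189.]
```

View pics/w2c.png

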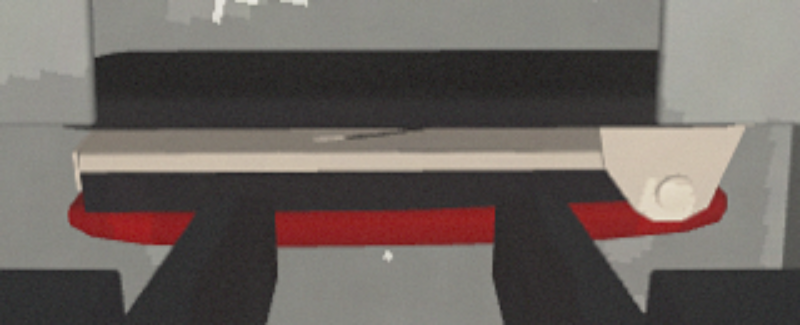

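View pics/s3c.png

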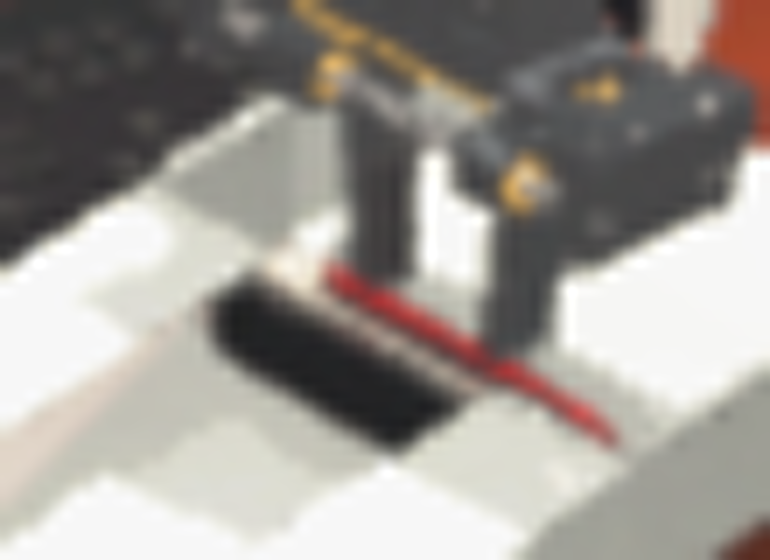

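Run:
```python
from h import *
c=cam('wrist'); s,p,R=state()
print('cam chute',[((-np.array(c['R']).T@np.array(c['t']))-O)@e for e in (ex,ey,np.array([0,0,1]))])
for x in (-9,9):
  for y in (-22,22,-40,40):
    for dz in (11,-10): print(x,y,dz,proj(c,p+R@np.array([y,x,dz])).round(0))
for v,nm in [(180,'base dn/top edge'),(210,'lip end'),(222,'mag'),(229,'black arm'),(244,'black/red'),(257,'red up')]:
  print(nm,[onfloor(c,315,v,h)[0].round(0).tolist() for h in (0,8,20,36,49)])
```

```text
cam chute [np.float64(-65.49676681006986), np.float64(0.29292008946703696), np.float64(230.3021199442772)]
-9 -22 11 [275. 219.]
-9 -22 -10 [271. 234.]
-9 22 11 [349. 219.]
-9 22 -10 [354. 234.]
-9 -40 11 [245. 219.]
-9 -40 -10 [237. 234.]
-9 40 11 [380. 219.]
-9 40 -10 [387. 234.]
9 -22 11 [276. 246.]
9 -22 -10 [272. 264.]
9 22 11 [348. 246.]
9 22 -10 [352. 264.]
9 -40 11 [247. 246.]
9 -40 -10 [240. 264.]
9 40 11 [378. 246.]
9 40 -10 [385. 264.]
base dn/top edge [[-17.0, 6.0, 42.0], [-19.0, 5.0, 50.0], [-22.0, 5.0, 61.0], [-26.0, 5.0, 77.0], [-29.0, 4.0, 90.0]]
lip end [[1.0, 6.0, 45.0], [-1.0, 5.0, 53.0], [-5.0, 5.0, 64.0], [-11.0, 5.0, 80.0], [-16.0, 4.0, 92.0]]
mag [[9.0, 5.0, 47.0], [6.0, 5.0, 54.0], [1.0, 5.0, 66.0], [-5.0, 5.0, 81.0], [-10.0, 4.0, 93.0]]
black arm [[13.0, 5.0, 47.0], [10.0, 5.0, 55.0], [5.0, 5.0, 66.0], [-1.0, 5.0, 81.0], [-7.0, 4.0, 94.0]]
black/red [[23.0, 5.0, 49.0], [19.0, 5.0, 56.0], [14.0, 5.0, 68.0], [6.0, 4.0, 83.0], [0.0, 4.0, 95.0]]
red up [[31.0, 5.0, 50.0], [27.0, 5.0, 58.0], [21.0, 5.0, 69.0], [13.0, 4.0, 84.0], [7.0, 4.0, 96.0]]
```

Call:
step_arm(
  commands=[
    [0.51, [0, 0.05, -0.15], 0],
    [0.51, [0, 0.05, -0.2], 0],
    [0.51, [0, 0.05, -0.2], 0],
  ],
)

```text
time_s: 4.75
position: [462.1, 247.1, 81.3]
eef_rot: [0.995, 0.095, 0.01, -0.009]
force: [0.0, 0.7, -0.3]
gripper_width: 44.9
```

Run:
```python
from h import *
t=O-60*ex; t[2]=45; plan(t,0.19,10)
c=cam('wrist'); b=cam('scene')
cv2.imwrite('pics/w3.png',np.vstack([cv2.resize(c['image'][160:290,160:480],(740,300)),cv2.resize(b['image'][170:220,280:365],(510,300),interpolation=cv2.INTER_CUBIC).repeat(1,0) if 0 else cv2.copyMakeBorder(cv2.resize(b['image'][170:220,280:365],(510,300),interpolation=cv2.INTER_CUBIC),0,0,0,230,cv2.BORDER_CONSTANT)]))
```

```text
t 4.75 pos [462.1 247.1  81.3] yaw 0.19 tilt 1.47 F [ 0.   0.7 -0.3] w 44.9 chute [17.5  1.8] q [0.26 0.23 1.86 0.02 1.03 0.06]
[[[-0.01, -0.3, 0.14], -0.0], [[-0.01, -0.3, 0.14], -0.0], [[-0.01, -0.3, 0.14], -0.0], [[-0.01, -0.3, 0.14], -0.0], [[-0.01, -0.3, 0.14], -0.0]] left 35.6 0.0
```

View pics/w3.png

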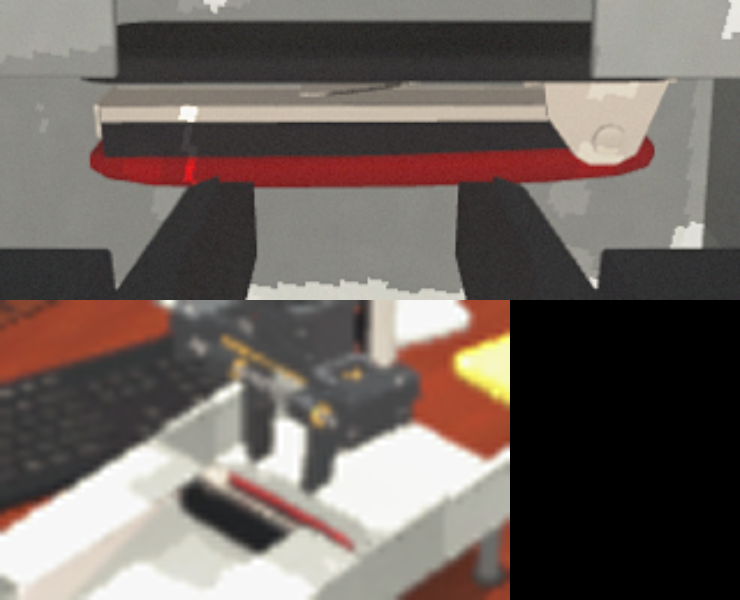

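Call:
step_arm(
  commands=[
    [0.51, [0, 0.1, -0.8], 0],
    [0.51, [0, 0, -1], 0],
    [0.51, [0, -1, -0.2], 0],
    [0.51, [0, -1, 0], 0],
    [0.51, [0, -0.6, 0], 0],
  ],
)

```text
time_s: 5.35
position: [448.2, 320.3, 146.8]
eef_rot: [0.996, 0.093, 0.011, -0.009]
force: [-0.4, 0.5, -0.3]
gripper_width: 44.9
```

Run:
```python
from h import *
c=cam('wrist','w4.png');
t=O-66*ex; t[2]=48; plan(t,0.19,20)
```

```text
t 5.4 pos [447.8 322.2 147. ] yaw 0.186 tilt 1.73 F [-2.   1.2 -0.1] w 45.1 chute [-58.9   1.9] q [0.4  0.19 1.76 0.01 1.17 0.21]
[[[-0.01, -0.05, 0.66], -0.04], [[-0.01, -0.05, 0.66], 0.0], [[-0.01, -0.05, 0.66], -0.0], [[-0.01, -0.05, 0.66], -0.0], [[-0.01, -0.05, 0.64], -0.0]] left 0.0 0.0
```

View pics/w4.png

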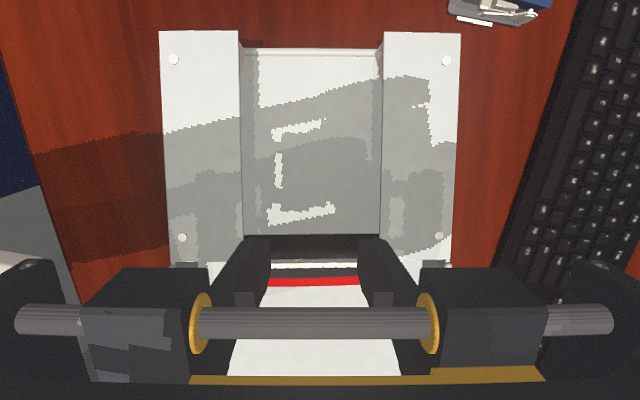

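Run:
```python
from h import *
c=cam('wrist')
for v in (235,258,275,284): print(v,[onfloor(c,313,v,h)[0].round(0)[0] for h in (0,22,36)])
b=cam('scene'); im=b['image'].copy()
cv2.imwrite('pics/s5.png',cv2.resize(im[170:220,280:365],None,fx=9,fy=9,interpolation=cv2.INTER_CUBIC))
```

```text
235 [np.float64(-16.0), np.float64(-25.0), np.float64(-31.0)]
258 [np.float64(6.0), np.float64(-5.0), np.float64(-12.0)]
275 [np.float64(22.0), np.float64(10.0), np.float64(2.0)]
284 [np.float64(31.0), np.float64(18.0), np.float64(10.0)]
```

View pics/s5.png

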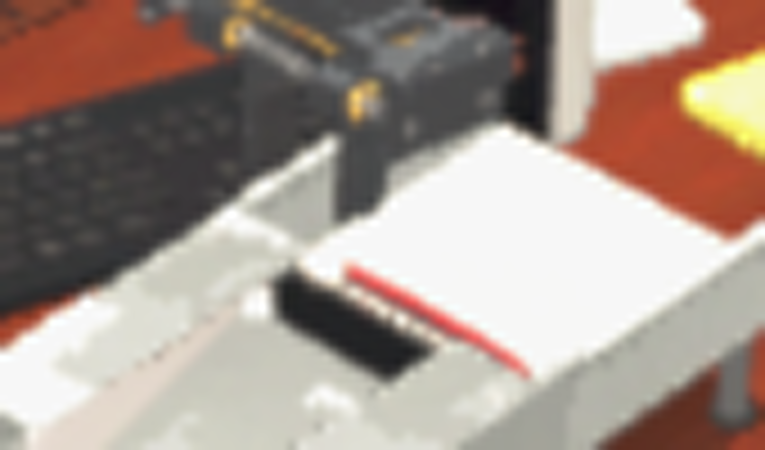

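Call:
step_arm(
  commands=[
    [0.51, [0, 0, 1], 0],
    [0.51, [0, 0, 1], 0],
    [0.51, [0, 0, 0.7], 0],
    [0.51, [0, 0, 0.3], 0],
    [0.51, [0, 0, 0], 0],
  ],
)

```text
time_s: 6.0
position: [451.2, 317.7, 53.9]
eef_rot: [0.996, 0.093, 0.012, -0.008]
force: [-0.0, -1.6, 0.4]
gripper_width: 45.1
```

```bash
cat >> h.py <<'E'
def rep():
    s,p,R=state(); x=(p-O)@ex; y=(p-O)@ey
    psi=np.arctan2(R[1,0],R[0,0])
    print('t',round(s['time_s'],2),'pos',p.round(1),'yaw',round(psi,3),'chute',round(x,1),round(y,1),'tip above floor at x+9:',round(p[2]-11-(45+.1763*(x+9)),1),'F',s['force'].round(1),'w',round(s['gripper_width'],1),'zaxis',R[:,2].round(3))
E
python3 -c "
from h import *
rep()"
```

```text
t 6.0 pos [451.2 317.7  53.9] yaw 0.186 chute -53.9 4.5 tip above floor at x+9: 5.8 F [-0.  -1.6  0.4] w 45.1 zaxis [ 0.022  0.018 -1.   ]
```

Call:
step_arm(
  commands=[
    [0.51, [-0.03, 0.3, 0], 0],
    [0.51, [-0.03, 0.3, -0.03], 0],
    [0.51, [-0.03, 0.3, -0.04], 0],
    [0.51, [0, 0.3, -0.04], 0],
    [0.51, [0, 0.3, -0.04], 0],
  ],
)

```text
time_s: 6.5
position: [460.1, 271.6, 62.8]
eef_rot: [0.996, 0.093, 0.015, -0.01]
force: [-2.2, 6.4, 4.6]
gripper_width: 44.6
```

Run:
```python
from h import *
rep()
c=cam('wrist'); b=cam('scene')
cv2.imwrite('pics/w6.png',np.vstack([cv2.resize(c['image'][160:290,160:480],(740,300)),cv2.copyMakeBorder(cv2.resize(b['image'][170:220,280:365],(510,300),interpolation=cv2.INTER_CUBIC),0,0,0,230,cv2.BORDER_CONSTANT)]))
```

```text
t 6.5 pos [460.1 271.6  62.8] yaw 0.185 chute -6.9 4.5 tip above floor at x+9: 6.4 F [-2.2  6.4  4.6] w 44.6 zaxis [ 0.028  0.023 -0.999]
```

View pics/w6.png

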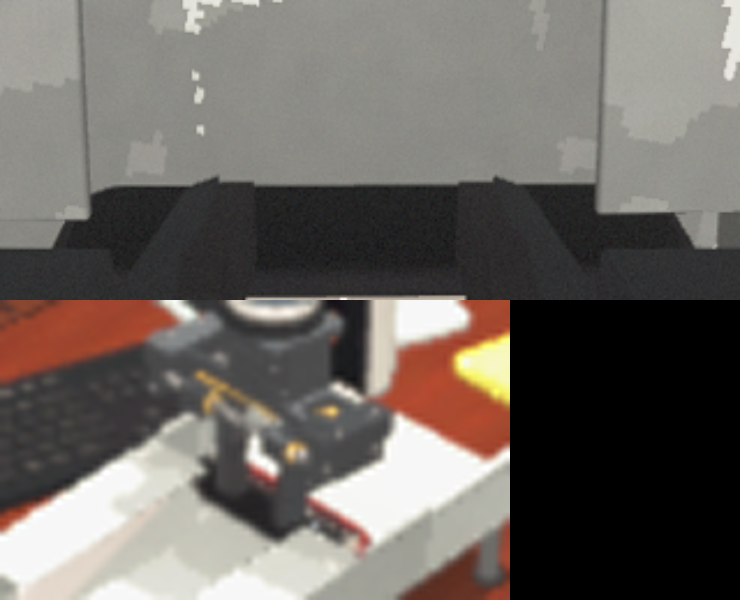

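Call:
step_arm(
  commands=[
    [0.51, [-0.03, 0.3, -0.03], 0],
    [0.51, [-0.03, 0.3, -0.03], 0],
    [0.51, [-0.03, 0.3, -0.03], 0],
    [0.51, [0, 0.3, -0.03], 0],
    [0.51, [0, 0.3, -0.03], 0],
  ],
)

```text
time_s: 7.1
position: [468.1, 237.7, 78.0]
eef_rot: [0.996, 0.09, 0.02, -0.022]
force: [-8.9, 4.9, 17.0]
gripper_width: 45.1
```

```bash
python3 -c "
from h import *
rep()"
```

```text
t 7.1 pos [468.1 237.7  78. ] yaw 0.18 chute 27.9 6.0 tip above floor at x+9: 15.5 F [-8.9  4.9 17. ] w 45.1 zaxis [ 0.036  0.047 -0.998]
```

Run:
```python
from h import *
c=cam('wrist'); b=cam('scene')
cv2.imwrite('pics/w7.png',np.vstack([cv2.resize(c['image'][130:290,130:510],(740,300)),cv2.copyMakeBorder(cv2.resize(b['image'][170:220,280:365],(510,300),interpolation=cv2.INTER_CUBIC),0,0,0,230,cv2.BORDER_CONSTANT)]))
rep()
```

```text
t 7.2 pos [468.6 236.7  78. ] yaw 0.179 chute 29.0 6.2 tip above floor at x+9: 15.3 F [-11.    6.4  22.9] w 44.8 zaxis [ 0.036  0.045 -0.998]
```

View pics/w7.png

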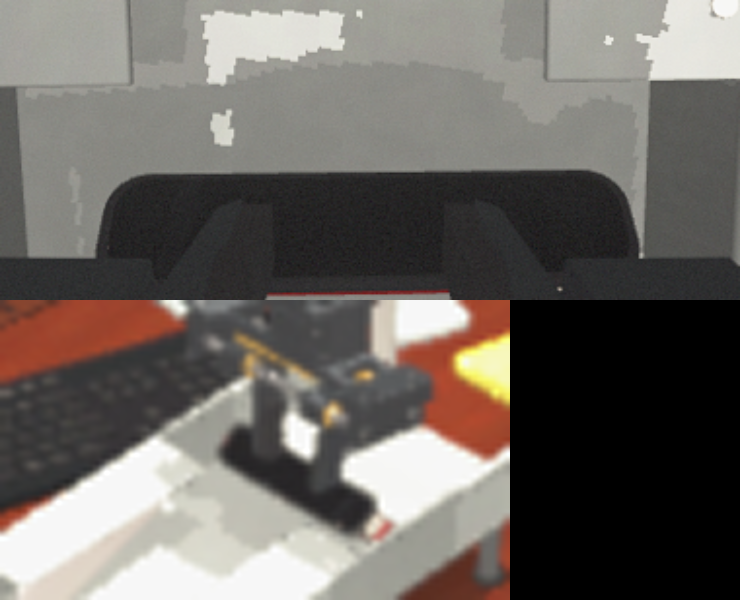

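Call:
step_arm(
  commands=[
    [0.51, [0, -0.15, -0.1], 0],
    [0.51, [0, -0.3, -0.1], 0],
    [0.51, [0, -0.3, -0.1], 0],
    [0.51, [0, -0.3, -0.3], 0],
    [0.51, [0, 0, -0.3], 0],
  ],
)

```text
time_s: 7.7
position: [460.8, 267.8, 107.7]
eef_rot: [0.996, 0.09, 0.02, -0.02]
force: [0.4, 0.2, 0.4]
gripper_width: 44.9
```

Run:
```python
from h import *
rep()
c=cam('wrist','w8f.png'); b=cam('scene')
cv2.imwrite('pics/w8.png',np.vstack([cv2.resize(c['image'][160:320,130:510],(740,300)),cv2.copyMakeBorder(cv2.resize(b['image'][170:220,280:365],(510,300),interpolation=cv2.INTER_CUBIC),0,0,0,230,cv2.BORDER_CONSTANT)]))
```

```text
t 7.7 pos [460.8 267.8 107.7] yaw 0.179 chute -3.0 4.4 tip above floor at x+9: 50.7 F [0.4 0.2 0.4] w 44.9 zaxis [ 0.035  0.044 -0.998]
```

View pics/w8.png

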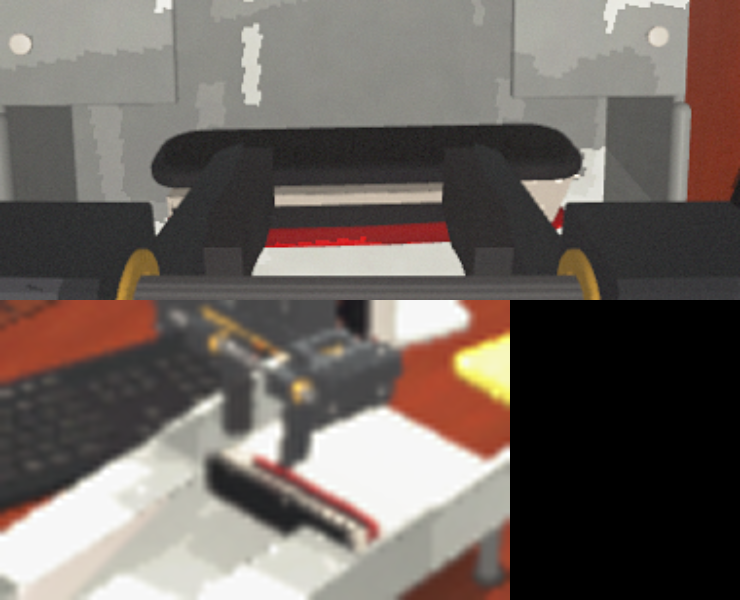

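Run:
```python
from h import *
c=cam('wrist'); rep()
for v in (228,255,260,283,292): print(v,[onfloor(c,313,v,h)[0].round(0)[0] for h in (0,8,22,29,36)])
```

```text
t 7.85 pos [461.7 267.  108.1] yaw 0.179 chute -2.1 5.2 tip above floor at x+9: 50.9 F [ 0.2 -0.1  0.6] w 45.3 zaxis [ 0.037  0.044 -0.998]
228 [np.float64(14.0), np.float64(11.0), np.float64(6.0), np.float64(3.0), np.float64(0.0)]
255 [np.float64(35.0), np.float64(31.0), np.float64(25.0), np.float64(21.0), np.float64(18.0)]
260 [np.float64(39.0), np.float64(35.0), np.float64(28.0), np.float64(25.0), np.float64(21.0)]
283 [np.float64(57.0), np.float64(53.0), np.float64(45.0), np.float64(41.0), np.float64(37.0)]
292 [np.float64(65.0), np.float64(60.0), np.float64(51.0), np.float64(47.0), np.float64(43.0)]
```

Run:
```python
from h import *
c=cam('wrist')
for u in (208,429): print(onfloor(c,u,243,20)[0].round(0))
# grasp: center of stapler, tool x along -1.381
G=ch(36,0,0)
t=O+37*ex+0*ey; t[2]=150; plan(t,-1.381)
```

```text
[ 15. -66.  68.]
[20. 91. 69.]
t 7.9 pos [461.4 266.7 107.5] yaw 0.178 tilt 3.27 F [ 0.   1.2 -0.5] w 45.2 chute [-1.9  4.9] q [0.28 0.19 1.85 0.04 1.06 0.08]
[[[-0.08, 0.67, -0.74], 1.0], [[-0.01, 0.63, -0.68], 1.0], [[0.0, 0.0, -0.0], 1.0], [[0.0, 0.0, -0.0], 1.0], [[0.0, 0.0, -0.0], 1.0]] left 0.0 -1.036
```

Call:
step_arm(
  commands=[
    [0.8, [0, 0, -0.9], 1],
    [0.8, [0, 0, -0.8], 1],
    [0.8, [-0.08, 0.6, 0], 1],
    [0.8, [-0.2, 0.6, 0], 1],
    [0.8, [0, 0, 0], 1],
  ],
)

```text
time_s: 8.4
position: [446.4, 226.8, 156.0]
eef_rot: [0.983, -0.181, 0.012, -0.023]
force: [-0.1, 0.1, 0.3]
gripper_width: 70.6
```

Call:
step_arm(
  commands=[
    [0.8, [0, 0, 0], 1],
    [0.8, [0, 0, 0], 1],
    [0.8, [0, 0, 0], 1],
    [0.8, [0, 0, 0], 1],
    [0.8, [0, 0, 0], 1],
  ],
)

```text
time_s: 8.9
position: [445.4, 223.7, 153.9]
eef_rot: [0.897, -0.441, 0.004, -0.024]
force: [-0.6, -1.6, 0.3]
gripper_width: 70.4
```

Run:
```python
from h import *
t=O+37*ex+12*ey; t[2]=150; plan(t,-1.381)
rep()
```

```text
t 8.9 pos [445.4 223.7 153.9] yaw -0.914 tilt 2.83 F [-0.6 -1.6  0.3] w 70.4 chute [ 37.4 -19. ] q [0.2  0.05 1.9  0.04 1.16 1.11]
[[[0.44, -0.89, 0.13], 1.0], [[0.01, -0.04, 0.01], 1.0], [[0.0, 0.0, -0.0], 1.0], [[0.0, 0.0, -0.0], 1.0], [[0.0, 0.0, -0.0], 0.45]] left 0.0 0.0
t 8.9 pos [445.4 223.7 153.9] yaw -0.914 chute 37.4 -19.0 tip above floor at x+9: 89.8 F [-0.6 -1.6  0.3] w 70.4 zaxis [ 0.029  0.04  -0.999]
```

Call:
step_arm(
  commands=[
    [0.8, [0.44, -0.89, 0], 1],
    [0.8, [0, -0.04, 0], 1],
    [0.8, [0, 0, 0], 1],
    [0.8, [0, 0, 0], 1],
    [0.8, [0, 0, 0], 0.45],
  ],
)

```text
time_s: 9.4
position: [475.3, 227.9, 151.9]
eef_rot: [0.763, -0.646, -0.003, -0.022]
force: [-0.0, -1.0, 0.7]
gripper_width: 70.1
```

Run:
```python
from h import *
t=O+37*ex+12*ey; t[2]=74; plan(t,-1.381,20)
rep()
cam('wrist','w9.png'); c=cam('top'); cv2.imwrite('pics/t9.png',cv2.resize(c['image'][170:275,225:360],None,fx=5,fy=5))
```

```text
t 9.4 pos [475.3 227.9 151.9] yaw -1.405 tilt 2.57 F [-0.  -1.   0.7] w 70.1 chute [38.9 11.1] q [0.2  0.12 1.82 0.04 1.17 1.59]
[[[-0.02, -0.01, 0.67], -0.23], [[-0.02, -0.01, 0.67], -0.0], [[-0.02, -0.01, 0.67], -0.0], [[-0.01, -0.01, 0.6], -0.0], [[0.0, 0.0, -0.0], -0.0]] left 0.0 0.0
t 9.4 pos [475.3 227.9 151.9] yaw -1.405 chute 38.9 11.1 tip above floor at x+9: 87.4 F [-0.  -1.   0.7] w 70.1 zaxis [ 0.024  0.038 -0.999]
```

View pics/w9.png

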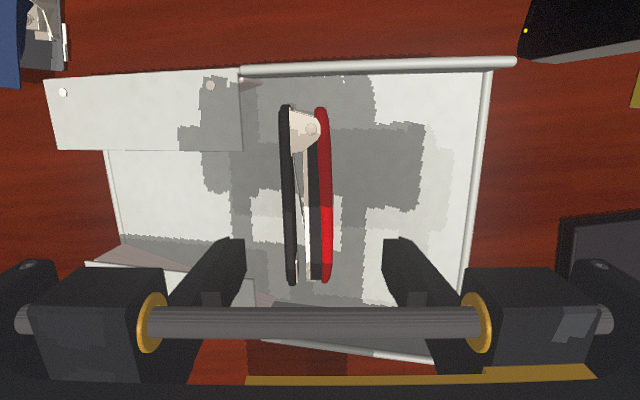

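View pics/t9.png

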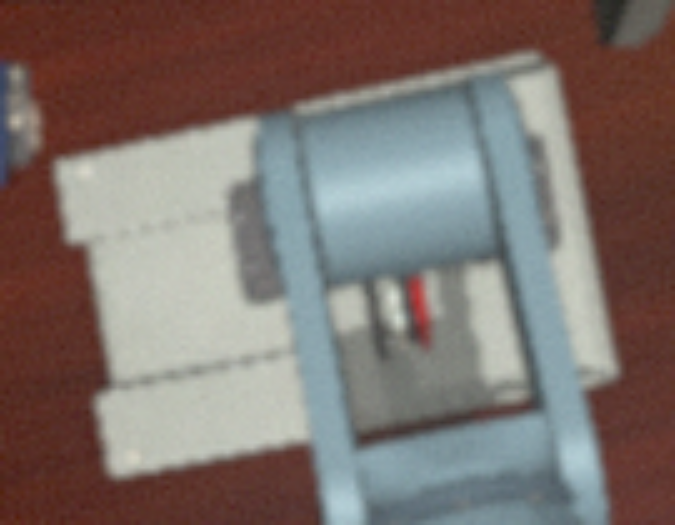

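Run:
```python
from h import *
c=cam('wrist')
for nm,p,h in [('base far top',(285,106),34),('base near top',(291,286),34),('red far',(321,108),22),('red near',(326,283),22)]: print(nm,onfloor(c,*p,h)[0].round(0))
```

```text
base far top [16. 85. 82.]
base near top [ 14. -63.  82.]
red far [42. 83. 75.]
red near [ 44. -64.  75.]
```

Call:
step_arm(
  commands=[
    [0.8, [-0.3, 0, 0.5], -0.23],
    [0.8, [0, 0, 0.8], 0],
    [0.8, [0, 0, 0.8], 0],
    [0.8, [0, 0, 0.4], 0],
    [0.8, [0, 0, 0], 0],
  ],
)

```text
time_s: 10.05
position: [476.7, 239.5, 75.9]
eef_rot: [0.775, -0.632, -0.002, -0.023]
force: [0.4, -0.1, -0.5]
gripper_width: 70.5
```

Run:
```python
from h import *
rep()
cam('wrist','w10.png')
```

```text
t 10.05 pos [476.7 239.5  75.9] yaw -1.368 chute 27.7 14.7 tip above floor at x+9: 13.4 F [ 0.4 -0.1 -0.5] w 70.5 zaxis [ 0.026  0.038 -0.999]
```

View pics/w10.png

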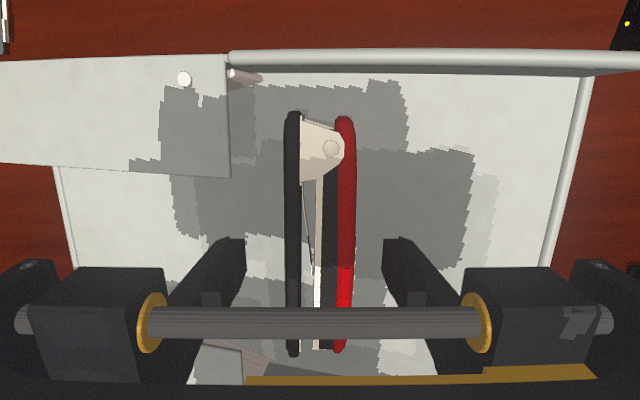

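Call:
step_arm(
  commands=[
    [0.8, [0.08, 0, 0.1], 0],
    [0.3, [0, 0, 0], 0],
    [0.3, [0, 0, 0], 0],
    [0.3, [0, 0, 0], 0],
    [0.3, [0, 0, 0], 0],
  ],
  grip_force=12,
)

```text
time_s: 10.6
position: [480.5, 237.6, 77.3]
eef_rot: [0.775, -0.632, 0.0, -0.026]
force: [-0.5, -0.8, 0.4]
gripper_width: 40.6
```

Run:
```python
from h import *
rep()
c=cam('wrist'); b=cam('scene')
cv2.imwrite('pics/w11.png',np.vstack([cv2.resize(c['image'][60:380,100:540],(440,320)),cv2.resize(b['image'][170:220,280:365],(440,260),interpolation=cv2.INTER_CUBIC)]))
```

```text
t 10.6 pos [480.5 237.6  77.3] yaw -1.368 chute 30.4 18.1 tip above floor at x+9: 14.4 F [-0.5 -0.8  0.4] w 40.6 zaxis [ 0.034  0.04  -0.999]
```

View pics/w11.png

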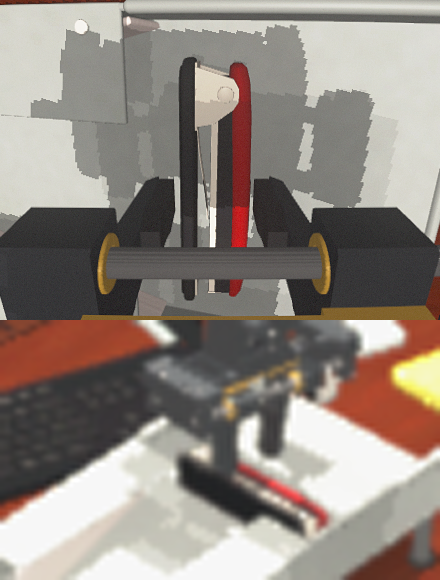

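Call:
step_arm(
  commands=[
    [0.3, [0, 0, 0], 0],
    [0.3, [0.25, 0, -0.06], 0],
    [0.3, [0.25, 0, -0.06], 0],
    [0.3, [0.25, 0, -0.06], 0],
    [0.3, [0, 0, 0], 0],
  ],
  grip_force=25,
)

```text
time_s: 11.2
position: [485.2, 213.3, 82.3]
eef_rot: [0.775, -0.632, 0.0, -0.026]
force: [0.6, -0.1, 0.1]
gripper_width: 26.1
```

Run:
```python
from h import *
rep()
c=cam('wrist','w12.png')
```

```text
t 11.2 pos [485.2 213.3  82.3] yaw -1.367 chute 55.1 18.1 tip above floor at x+9: 15.0 F [ 0.6 -0.1  0.1] w 26.1 zaxis [ 0.033  0.04  -0.999]
```

View pics/w12.png

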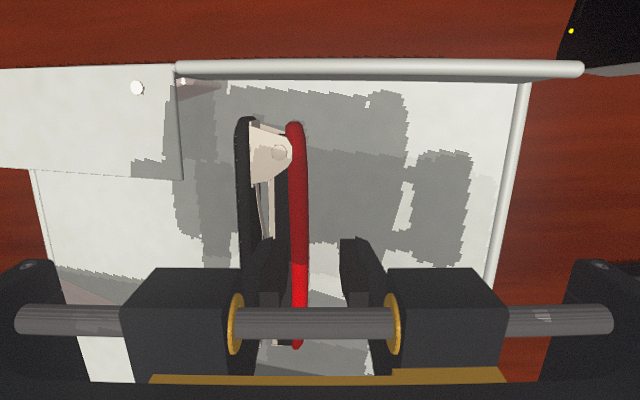

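Run:
```python
from h import *
c=cam('wrist'); s,p,R=state()
for nm,q in [('base far',(243,120)),('red far',(295,124)),('base vis near',(240,235)),('red mid',(299,240)),('red near',(297,347)),('gap at v238',(287,236))]: print(nm,[onfloor(c,*q,h)[0].round(0)[:2].tolist() for h in (5,22,34)])
for sx in (-1,1):
  for a in (13,30):
    for yy in (-9,9): print(sx*a,yy,[proj(c,p+R@np.array([sx*a,yy,dz])).round(0).tolist() for dz in (11,-10,-30)])
b=cam('scene'); cv2.imwrite('pics/s12.png',cv2.resize(b['image'][170:220,280:365],None,fx=9,fy=9,interpolation=cv2.INTER_CUBIC))
```

```text
base far [[8.0, 83.0], [13.0, 84.0], [16.0, 85.0]]
red far [[41.0, 82.0], [42.0, 82.0], [43.0, 83.0]]
base vis near [[2.0, 7.0], [7.0, 14.0], [11.0, 20.0]]
red mid [[43.0, 7.0], [44.0, 15.0], [45.0, 21.0]]
red near [[42.0, -78.0], [43.0, -63.0], [44.0, -52.0]]
gap at v238 [[35.0, 9.0], [37.0, 17.0], [39.0, 22.0]]
-13 -9 [[294.0, 219.0], [291.0, 234.0], [288.0, 252.0]]
-13 9 [[294.0, 246.0], [292.0, 264.0], [289.0, 285.0]]
-30 -9 [[265.0, 219.0], [259.0, 234.0], [252.0, 252.0]]
-30 9 [[267.0, 246.0], [261.0, 264.0], [255.0, 285.0]]
13 -9 [[337.0, 219.0], [340.0, 234.0], [343.0, 252.0]]
13 9 [[337.0, 246.0], [339.0, 264.0], [342.0, 285.0]]
30 -9 [[366.0, 219.0], [372.0, 234.0], [379.0, 252.0]]
30 9 [[364.0, 246.0], [370.0, 264.0], [377.0, 285.0]]
```

View pics/s12.png

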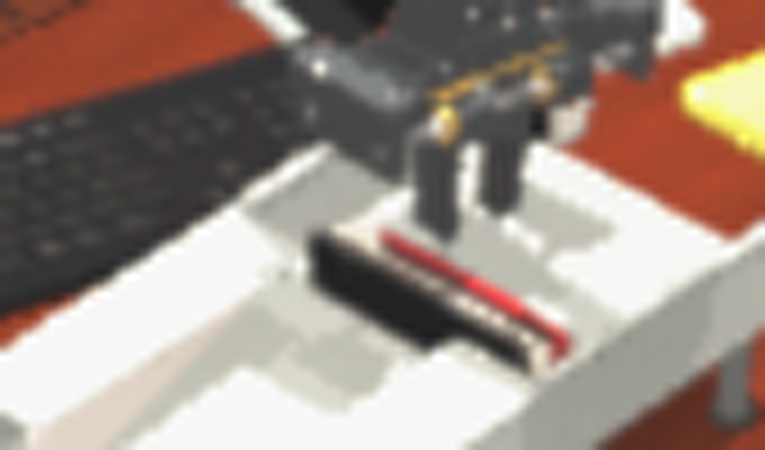

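Run:
```python
from h import *
print(robot.finger_overhang,[a for a in dir(robot) if a[0]!='_'])
c=cam('wrist'); s,p,R=state()
cv2.imwrite('pics/w13.png',cv2.resize(c['image'][200:330,200:420],None,fx=3.6,fy=3.6,interpolation=cv2.INTER_CUBIC))
t=cam('top'); print([proj(t,p+R@np.array([0,0,d])).round(0) for d in (11,-20)], proj(cam('scene'),p+R@np.array([-21,0,11])), proj(cam('scene'),p+R@np.array([21,0,11])))
```

```text
11.0 ['PlanningError', 'finger_overhang', 'read_camera', 'sense', 'sign_off']
[array([308., 215.]), array([308., 214.])] [326.7894477  201.37710501] [333.72020107 198.33741047]
```

View pics/w13.png

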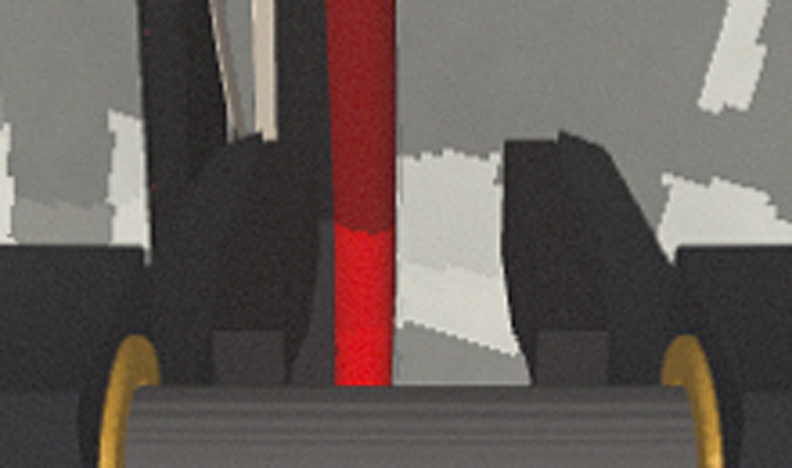

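Call:
step_arm(
  commands=[
    [0.3, [0, 0, -0.6], 0],
    [0.64, [0, 0, -0.2], 0],
    [0.64, [-0.5, 0.1, 0], 0],
    [0.64, [-0.35, 0.1, 0], 0],
    [0.64, [0, 0, 0], 0],
  ],
)

```text
time_s: 12.05
position: [471.7, 238.5, 106.5]
eef_rot: [0.776, -0.631, -0.0, -0.025]
force: [0.4, -0.2, -0.2]
gripper_width: 55.4
```

```bash
sed -i "s/p\[2\]-11-/p[2]+12-/" h.py
python3 - <<'E'
from h import *
rep()
c=cam('wrist'); s,p,R=state()
cv2.imwrite('pics/w14.png',c['image'])
for nm,q in [('x',(0,0))]: pass
E
```

```text
t 12.05 pos [471.7 238.5 106.5] yaw -1.365 chute 27.8 9.6 tip above floor at x+9: 67.0 F [ 0.4 -0.2 -0.2] w 55.4 zaxis [ 0.032  0.04  -0.999]
```

View pics/w14.png

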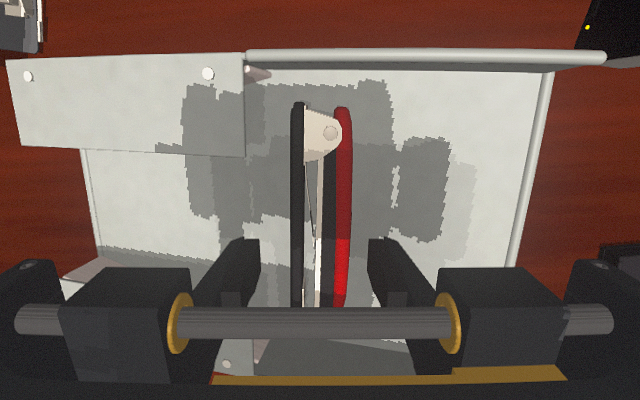

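Call:
step_arm(
  commands=[
    [0.64, [0.2, 0, 0.3], 0],
    [0.64, [0, 0, 0.6], 0],
    [0.64, [0, 0, 0.5], 0],
    [0.64, [0, 0, 0.3], 0],
    [0.64, [0, 0, 0], 0],
  ],
)

```text
time_s: 12.6
position: [475.1, 231.4, 50.8]
eef_rot: [0.776, -0.631, -0.0, -0.025]
force: [-0.5, -0.6, 0.2]
gripper_width: 56.6
```

Run:
```python
from h import *
rep()
c=cam('wrist','w15.png'); b=cam('scene'); cv2.imwrite('pics/s15.png',cv2.resize(b['image'][170:220,280:365],None,fx=8,fy=8,interpolation=cv2.INTER_CUBIC))
```

```text
t 12.6 pos [475.1 231.4  50.8] yaw -1.365 chute 35.4 11.6 tip above floor at x+9: 10.0 F [-0.5 -0.6  0.2] w 56.6 zaxis [ 0.031  0.038 -0.999]
```

View pics/w15.png

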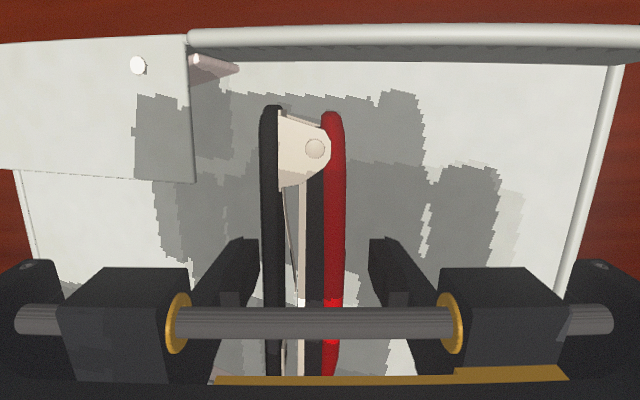

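View pics/s15.png

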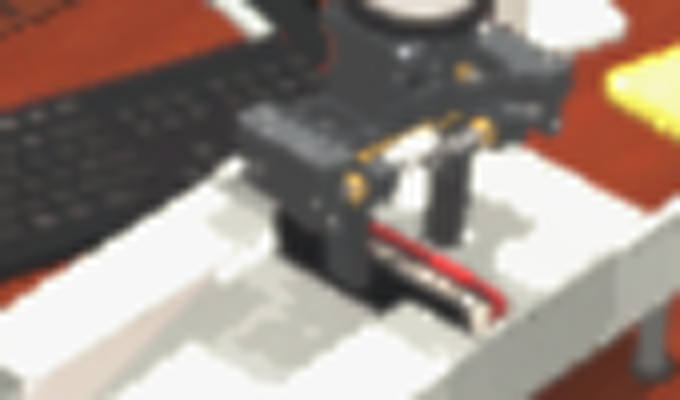

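Call:
step_arm(
  commands=[
    [0.3, [0, 0, 0], 0],
    [0.3, [0, 0, 0], 0],
    [0.3, [0, 0, 0], 0],
    [0.3, [0, 0, 0], 0],
    [0.3, [0, 0, 0], 0],
  ],
  grip_force=15,
)

```text
time_s: 13.2
position: [477.2, 232.1, 54.1]
eef_rot: [0.776, -0.631, 0.002, -0.027]
force: [0.0, 1.0, -2.9]
gripper_width: 37.8
```

Run:
```python
from h import *
rep()
c=cam('wrist','w16.png');
```

```text
t 13.2 pos [477.2 232.1  54.1] yaw -1.365 chute 35.1 13.8 tip above floor at x+9: 13.4 F [ 0.   1.  -2.9] w 37.8 zaxis [ 0.036  0.039 -0.999]
```

View pics/w16.png

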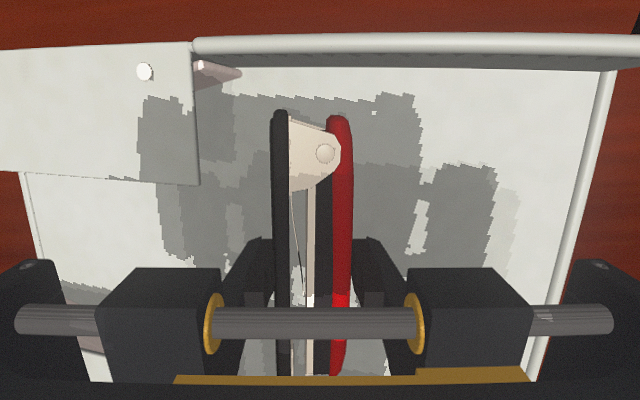

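Call:
step_arm(
  commands=[
    [0.3, [0.2, 0, -0.05], 0],
    [0.3, [0.25, 0, -0.05], 0],
    [0.3, [0.25, 0, -0.05], 0],
    [0.3, [0.25, 0, -0.04], 0],
    [0.3, [0, 0, 0], 0],
  ],
  grip_force=20,
)

```text
time_s: 13.75
position: [483.2, 201.5, 59.5]
eef_rot: [0.776, -0.631, 0.001, -0.027]
force: [0.1, 0.3, -1.8]
gripper_width: 37.8
```

Run:
```python
from h import *
rep()
c=cam('wrist','w17.png');b=cam('scene'); cv2.imwrite('pics/s17.png',cv2.resize(b['image'][160:220,280:365],None,fx=8,fy=8,interpolation=cv2.INTER_CUBIC))
```

```text
t 13.75 pos [483.2 201.5  59.5] yaw -1.364 chute 66.3 14.0 tip above floor at x+9: 13.2 F [ 0.1  0.3 -1.8] w 37.8 zaxis [ 0.036  0.04  -0.999]
```

View pics/w17.png

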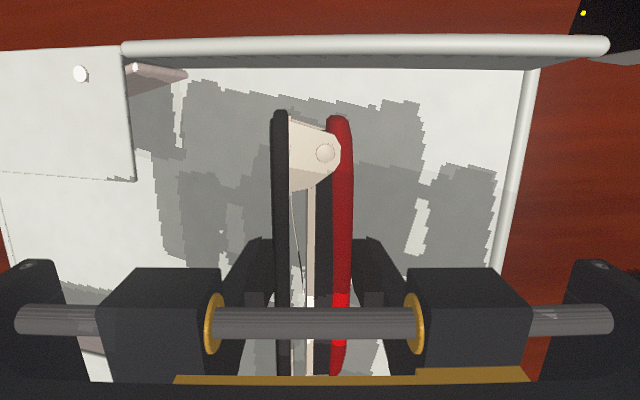

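View pics/s17.png

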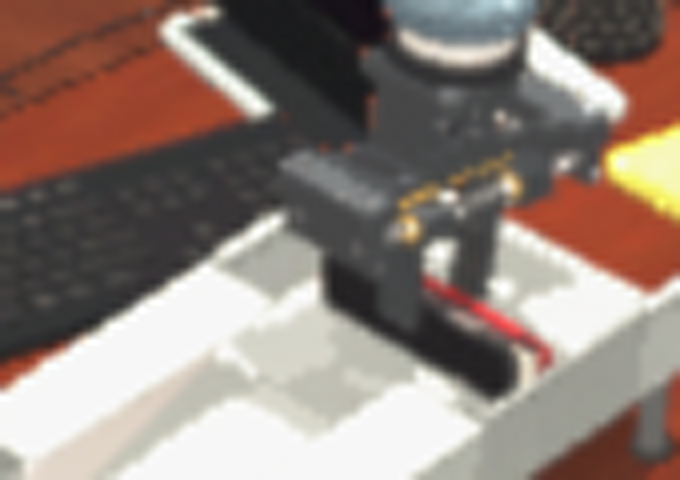

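Call:
step_arm(
  commands=[
    [0.3, [0, 0, -0.5], 0],
    [0.3, [0, 0, -0.8], 0],
    [0.3, [0, 0, -0.8], 0],
    [0.3, [0, 0, -0.8], 0],
    [0.3, [0, 0, -0.8], 0],
  ],
)

```text
time_s: 14.35
position: [474.5, 196.7, 168.0]
eef_rot: [0.776, -0.631, -0.003, -0.022]
force: [0.2, -0.0, -2.4]
gripper_width: 37.8
```

```bash
cat >> h.py <<'E'
TC=np.array([448.,-150.,0]); tx=np.array([np.cos(.29),np.sin(.29),0]); ty=np.array([-tx[1],tx[0],0])
def reptray():
    s,p,R=state(); print('t',round(s['time_s'],2),'tray',round((p-TC)@tx,1),round((p-TC)@ty,1),'z',p[2].round(1),'tip above tray floor',(p[2]+12-5).round(1),'yaw',np.arctan2(R[1,0],R[0,0]).round(3),'F',s['force'].round(1),'w',round(s['gripper_width'],1),'za',R[:,2].round(3),'q',s['qpos'].round(2))
E
python3 - <<'E'
from h import *
rep(); t=TC-15*tx; t[2]=185; plan(t,0.29)
E
```

```text
t 14.35 pos [474.5 196.7 168. ] yaw -1.365 chute 69.4 4.5 tip above floor at x+9: 121.2 F [ 0.2 -0.  -2.4] w 37.8 zaxis [ 0.023  0.037 -0.999]
t 14.35 pos [474.5 196.7 168. ] yaw -1.365 tilt 2.51 F [ 0.2 -0.  -2.4] w 37.8 chute [69.4  4.5] q [0.14 0.07 1.84 0.04 1.2  1.49]
[[[0.95, 0.32, -0.05], -1.0], [[0.91, 0.41, -0.05], -1.0], [[0.86, 0.51, -0.05], -1.0], [[0.8, 0.59, -0.05], -1.0], [[0.74, 0.67, -0.05], -1.0]] left 203.8 1.131
```

Lifted and held (width 37.8, weight about 2.4 N). I'll carry it to the tray.

Call:
step_arm(
  commands=[
    [0.3, [0.5, 0.2, -0.4], -0.5],
    [0.3, [0.76, 0.33, -0.4], -1],
    [0.3, [0.72, 0.4, -0.1], -1],
    [0.3, [0.68, 0.47, 0], -1],
    [0.3, [0.62, 0.54, 0], -1],
  ],
)

```text
time_s: 14.85
position: [458.7, 81.4, 195.3]
eef_rot: [0.907, -0.421, 0.006, -0.024]
force: [-0.3, 0.4, -1.9]
gripper_width: 37.6
```

Run:
```python
from h import *
t=TC-15*tx; t[2]=185; plan(t,0.29,25)
```

```text
t 14.85 pos [458.7  81.4 195.3] yaw -0.87 tilt 2.79 F [-0.3  0.4 -1.9] w 37.6 chute [179.6 -32.7] q [-0.11 -0.07  1.93  0.04  1.26  0.75]
[[[0.58, 0.6, 0.04], -1.0], [[0.51, 0.66, 0.04], -1.0], [[0.44, 0.71, 0.04], -1.0], [[0.36, 0.75, 0.04], -1.0], [[0.28, 0.78, 0.04], -1.0]] left 112.3 0.636
```

Call:
step_arm(
  commands=[
    [0.3, [0.58, 0.6, 0], -1],
    [0.3, [0.51, 0.66, 0], -1],
    [0.3, [0.44, 0.71, 0], -1],
    [0.3, [0.36, 0.75, 0], -1],
    [0.3, [0.28, 0.78, 0], -1],
  ],
)

```text
time_s: 15.35
position: [444.6, -46.9, 189.4]
eef_rot: [0.987, -0.16, 0.012, -0.021]
force: [-0.5, 0.6, -2.6]
gripper_width: 38.0
```

Run:
```python
from h import *
t=TC-15*tx; t[2]=185; plan(t,0.29,25)
```

```text
t 15.35 pos [444.6 -46.9 189.4] yaw -0.323 tilt 2.75 F [-0.5  0.6 -2.6] w 38.0 chute [303.  -70.8] q [-0.41 -0.1   1.97  0.05  1.26 -0.1 ]
[[[0.18, 0.81, 0.03], -1.0], [[0.1, 0.83, 0.03], -1.0], [[0.01, 0.83, 0.03], -1.0], [[-0.08, 0.83, 0.03], -1.0], [[-0.05, 0.26, 0.01], -1.0]] left 0.0 0.089
```

Call:
step_arm(
  commands=[
    [0.3, [0.18, 0.81, 0], -1],
    [0.3, [0.1, 0.83, 0], -1],
    [0.3, [0.01, 0.83, 0], -1],
    [0.3, [-0.08, 0.75, 0], -1],
    [0.3, [-0.05, 0, 0], -1],
  ],
)

```text
time_s: 15.85
position: [431.8, -149.9, 184.2]
eef_rot: [0.994, 0.111, 0.017, -0.016]
force: [-0.7, -0.2, -2.4]
gripper_width: 37.7
```

Run:
```python
from h import *
t=TC-15*tx; t[2]=100; plan(t,0.29,25)
reptray()
c=cam('wrist','w18.png'); b=cam('top'); cv2.imwrite('pics/t18.png',cv2.resize(b['image'][150:290,350:510],None,fx=4.5,fy=4.5,interpolation=cv2.INTER_CUBIC))
```

```text
t 15.85 pos [ 431.8 -149.9  184.2] yaw 0.221 tilt 2.66 F [-0.7 -0.2 -2.4] w 37.7 chute [ 401.7 -102.8] q [-0.63 -0.06  1.94  0.05  1.26 -0.87]
[[[0.01, 0.05, 0.83], -0.65], [[0.0, 0.05, 0.83], -0.0], [[0.0, 0.05, 0.83], -0.0], [[0.0, 0.02, 0.31], -0.0], [[0.0, 0.0, -0.0], -0.0]] left 0.0 0.0
t 15.85 tray -15.5 4.7 z 184.2 tip above tray floor 191.2 yaw 0.221 F [-0.7 -0.2 -2.4] w 37.7 za [ 0.029  0.036 -0.999] q [-0.63 -0.06  1.94  0.05  1.26 -0.87]
```

View pics/w18.png

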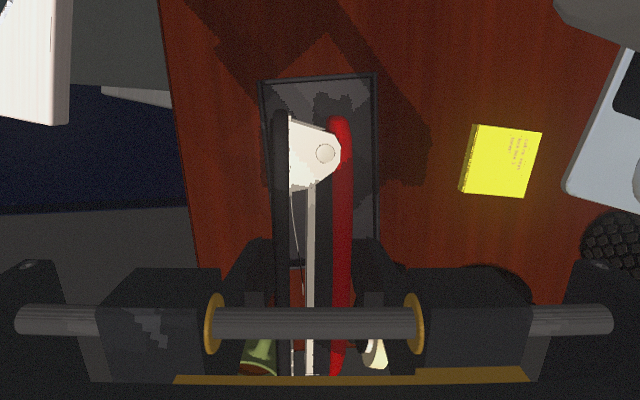

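View pics/t18.png

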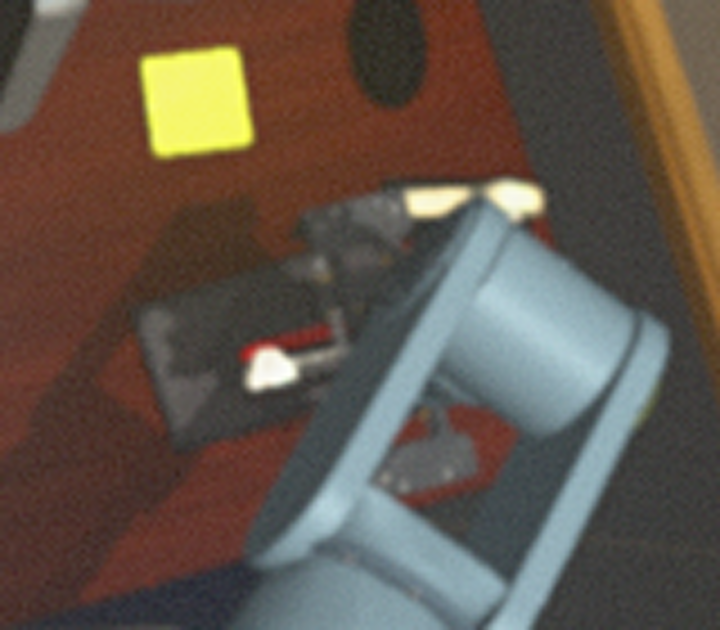

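Call:
step_arm(
  commands=[
    [0.3, [0, 0.05, 0.83], -0.65],
    [0.3, [0, 0.05, 0.9], 0],
    [0.3, [0, 0.05, 0.9], 0],
    [0.3, [0, 0.02, 0.9], 0],
    [0.3, [0, 0, 0.6], 0],
  ],
)

```text
time_s: 16.45
position: [440.2, -147.9, 59.7]
eef_rot: [0.99, 0.138, 0.02, -0.014]
force: [-0.4, 1.1, -2.0]
gripper_width: 37.7
```

Run:
```python
from h import *
reptray()
c=cam('wrist','w19.png')
```

```text
t 16.45 tray -6.9 4.3 z 59.7 tip above tray floor 66.7 yaw 0.276 F [-0.4  1.1 -2. ] w 37.7 za [ 0.036  0.032 -0.999] q [-0.62  0.14  2.02  0.06  0.97 -0.92]
```

View pics/w19.png

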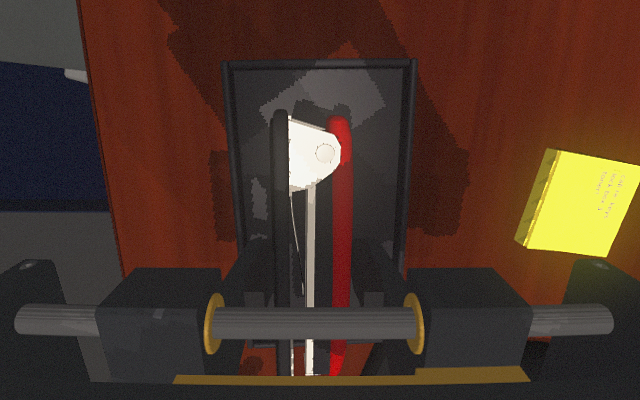

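Call:
step_arm(
  commands=[
    [0.3, [-0.15, 0.05, 0.5], -0.1],
    [0.3, [-0.15, 0.05, 0.4], 0],
    [0.3, [-0.1, 0, 0.3], 0],
    [0.3, [-0.05, 0, 0.15], 0],
    [0.3, [0, 0, 0], 0],
  ],
)

```text
time_s: 17.0
position: [428.2, -150.6, 15.3]
eef_rot: [0.99, 0.14, 0.019, -0.015]
force: [0.3, 0.2, -2.5]
gripper_width: 37.9
```

Run:
```python
from h import *
reptray()
```

```text
t 17.0 tray -19.2 5.1 z 15.3 tip above tray floor 22.3 yaw 0.281 F [ 0.3  0.2 -2.5] w 37.9 za [ 0.033  0.035 -0.999] q [-0.64  0.22  2.06  0.06  0.86 -0.96]
```

Call:
step_arm(
  commands=[
    [0.3, [-0.2, 0, 0], 0],
    [0.3, [-0.2, 0, 0.03], 0],
    [0.3, [0, 0, 0.08], 0],
    [0.3, [0, 0, 0.05], 0],
    [0.3, [0, 0, 0], 0],
  ],
)

```text
time_s: 17.5
position: [417.4, -155.4, 11.6]
eef_rot: [0.99, 0.14, 0.02, -0.014]
force: [-0.7, -1.0, -3.5]
gripper_width: 37.6
```

Run:
```python
from h import *
reptray()
c=cam('wrist','w20.png')
b=cam('scene'); cv2.imwrite('pics/s20.png',cv2.resize(b['image'][160:230,360:450],None,fx=8,fy=8,interpolation=cv2.INTER_CUBIC))
```

```text
t 17.5 tray -30.9 3.6 z 11.6 tip above tray floor 18.6 yaw 0.28 F [-0.7 -1.  -3.5] w 37.6 za [ 0.037  0.032 -0.999] q [-0.66  0.21  2.08  0.06  0.85 -0.98]
```

View pics/w20.png

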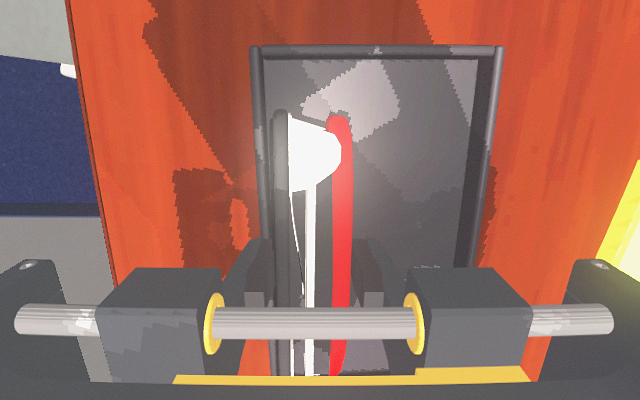

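View pics/s20.png

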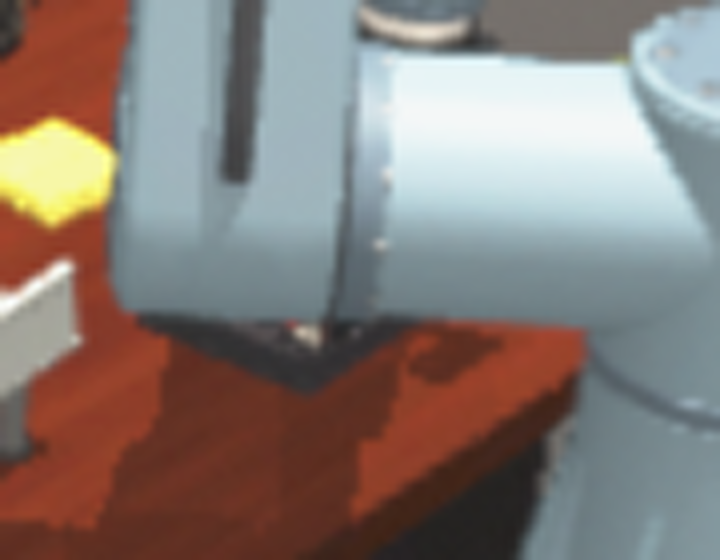

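Call:
step_arm(
  commands=[
    [0.3, [0, 0, 0.06], 0],
    [0.3, [0, 0, 0.06], 0],
    [0.3, [0, 0, 0], 0],
  ],
  grip_force=10,
)

```text
time_s: 17.9
position: [418.4, -155.4, 8.6]
eef_rot: [0.99, 0.14, 0.021, -0.013]
force: [-0.0, 0.8, -0.2]
gripper_width: 38.2
```

Run:
```python
from h import *
reptray()
```

```text
t 17.9 tray -30.0 3.3 z 8.6 tip above tray floor 15.6 yaw 0.281 F [-0.   0.8 -0.2] w 38.2 za [ 0.037  0.032 -0.999] q [-0.66  0.21  2.08  0.06  0.84 -0.98]
```

Call:
step_arm(
  commands=[
    [0.5, [0, 0, 0], 0],
    [0.55, [0, 0, -0.1], 0],
    [0.65, [0, 0, -0.2], 0],
    [1, [0, 0, -0.1], 0],
    [1, [0, 0, 0], 0],
  ],
)

```text
time_s: 18.4
position: [419.0, -156.5, 22.2]
eef_rot: [0.99, 0.14, 0.022, -0.012]
force: [0.3, 0.5, -0.0]
gripper_width: 70.4
```

Run:
```python
from h import *
reptray()
c=cam('wrist','w21.png')
```

```text
t 18.4 tray -29.6 2.0 z 22.2 tip above tray floor 29.2 yaw 0.281 F [ 0.3  0.5 -0. ] w 70.4 za [ 0.039  0.031 -0.999] q [-0.66  0.18  2.08  0.06  0.87 -0.98]
```

View pics/w21.png

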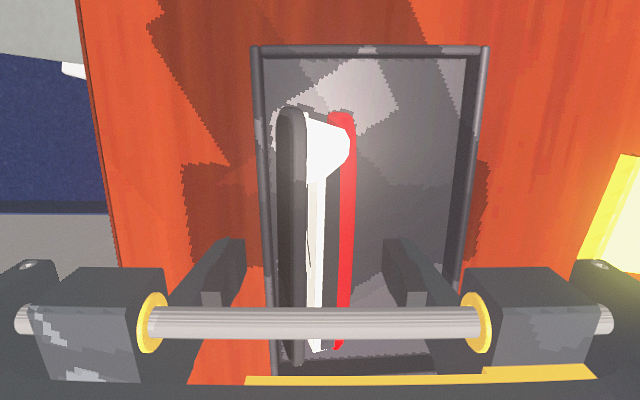

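Call:
step_arm(
  commands=[
    [1, [0, 0, 0], 0],
    [1, [0, 0, 0], 0],
    [1, [0, 0, 0.25], 0],
    [1, [0, 0, 0.2], 0],
    [1, [-0.3, 0, 0], 0],
  ],
)

```text
time_s: 18.95
position: [411.2, -158.6, 7.0]
eef_rot: [0.99, 0.141, 0.022, -0.012]
force: [-0.1, -0.2, -0.6]
gripper_width: 88.0
```

Call:
step_arm(
  commands=[
    [1, [-0.2, 0, 0], 0],
    [1, [-0.15, 0, 0], 0],
    [1, [-0.1, 0, 0], 0],
  ],
)

```text
time_s: 19.25
position: [395.9, -162.2, 5.5]
eef_rot: [0.99, 0.14, 0.021, -0.013]
force: [3.4, 1.4, 2.6]
gripper_width: 88.2
```

Run:
```python
from h import *
reptray()
c=cam('wrist','w22.png')
```

```text
t 19.25 tray -53.4 3.3 z 5.5 tip above tray floor 12.5 yaw 0.281 F [3.4 1.4 2.6] w 88.2 za [ 0.039  0.032 -0.999] q [-0.71  0.19  2.12  0.07  0.82 -1.03]
```

View pics/w22.png

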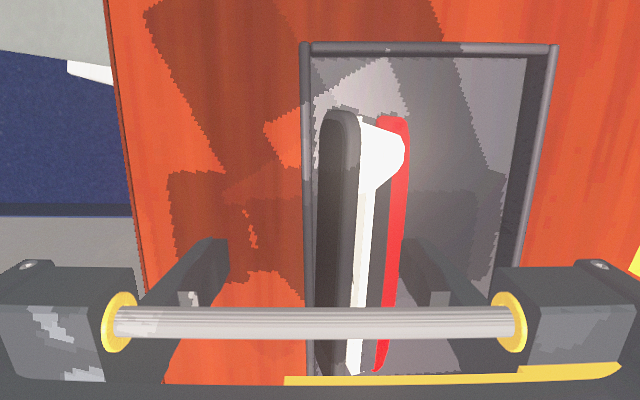

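Call:
step_arm(
  commands=[
    [1, [-0.15, 0, -0.05], 0],
    [1, [-0.12, 0, -0.08], 0],
    [1, [-0.1, 0, -0.08], 0],
  ],
)

```text
time_s: 19.6
position: [387.6, -165.2, 13.3]
eef_rot: [0.99, 0.14, 0.025, -0.013]
force: [2.4, 2.0, 0.3]
gripper_width: 87.9
```

Run:
```python
from h import *
reptray()
c=cam('wrist','w23.png')
```

```text
t 19.6 tray -62.2 2.7 z 13.3 tip above tray floor 20.3 yaw 0.28 F [2.4 2.  0.3] w 87.9 za [ 0.046  0.033 -0.998] q [-0.73  0.15  2.14  0.07  0.84 -1.06]
```

View pics/w23.png

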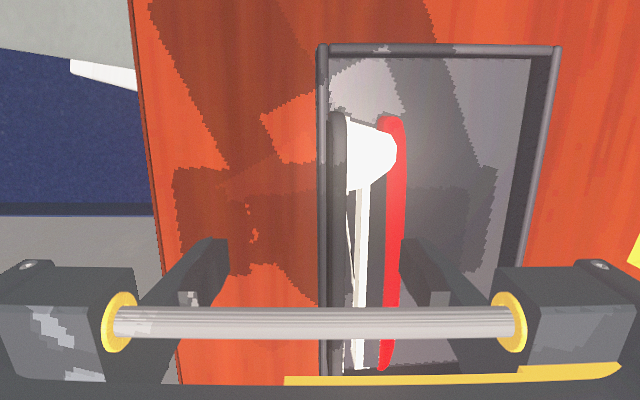

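Call:
step_arm(
  commands=[
    [1, [-0.15, 0, -0.03], 0],
    [1, [-0.15, 0, -0.05], 0],
    [1, [-0.15, 0, -0.05], 0],
  ],
)

```text
time_s: 19.95
position: [372.6, -169.8, 16.8]
eef_rot: [0.99, 0.14, 0.024, -0.012]
force: [0.1, -0.0, 0.7]
gripper_width: 88.3
```

Run:
```python
from h import *
reptray()
c=cam('wrist','w24.png')
```

```text
t 19.95 tray -77.9 2.5 z 16.8 tip above tray floor 23.8 yaw 0.281 F [ 0.1 -0.   0.7] w 88.3 za [ 0.044  0.031 -0.999] q [-0.76  0.12  2.17  0.07  0.84 -1.09]
```

View pics/w24.png

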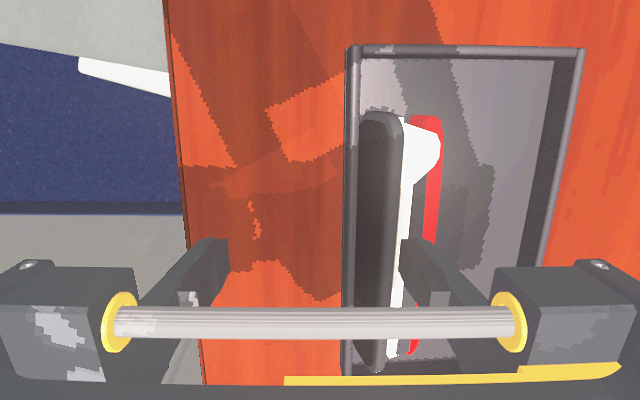

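Call:
step_arm(
  commands=[
    [1, [0, 0, -0.5], 0],
    [1, [0.5, 0, -0.3], 0],
    [1, [0.6, 0, 0], 0],
    [1, [0.1, 0, 0.5], 0],
    [1, [0, 0, 0.5], 0],
  ],
)

```text
time_s: 20.5
position: [407.6, -161.3, 14.3]
eef_rot: [0.99, 0.139, 0.025, -0.011]
force: [-0.6, 0.1, 0.8]
gripper_width: 88.4
```

Run:
```python
from h import *
reptray()
c=cam('wrist','w25.png')
```

```text
t 20.5 tray -41.9 0.8 z 14.3 tip above tray floor 21.3 yaw 0.278 F [-0.6  0.1  0.8] w 88.4 za [ 0.046  0.029 -0.999] q [-0.69  0.18  2.1   0.07  0.84 -1.01]
```

View pics/w25.png

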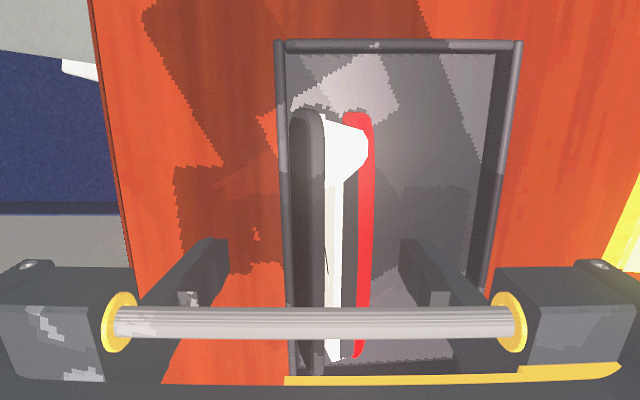

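Call:
step_arm(
  commands=[
    [1, [0, 0, 0.3], 0],
    [1, [-0.2, 0, 0.05], 0],
    [1, [-0.2, 0, 0], 0],
    [1, [-0.2, 0, 0], 0],
    [1, [-0.2, 0, 0], 0],
  ],
)

```text
time_s: 21.05
position: [393.3, -164.4, 4.3]
eef_rot: [0.99, 0.135, 0.035, -0.013]
force: [22.6, 20.3, 11.7]
gripper_width: 88.6
```

Run:
```python
from h import *
reptray()
c=cam('wrist','w26.png')
```

```text
t 21.05 tray -56.6 1.9 z 4.3 tip above tray floor 11.3 yaw 0.271 F [22.6 20.3 11.7] w 88.6 za [ 0.066  0.036 -0.997] q [-0.73  0.17  2.15  0.1   0.8  -1.07]
```

View pics/w26.png

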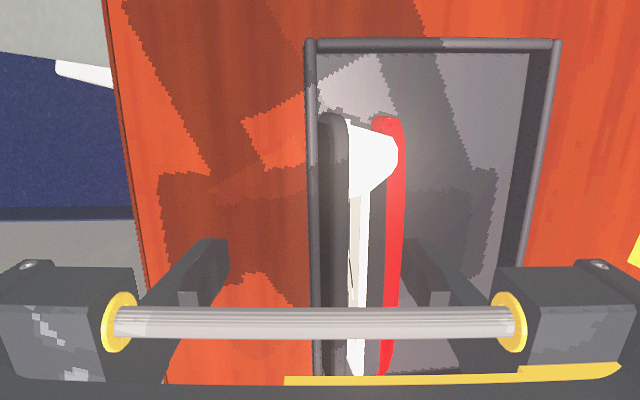

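Call:
step_arm(
  commands=[
    [1, [-0.05, 0, -0.25], 0],
    [1, [-0.1, 0, -0.25], 0],
  ],
)

```text
time_s: 21.3
position: [388.7, -166.1, 20.9]
eef_rot: [0.99, 0.136, 0.037, -0.013]
force: [0.3, 1.7, -0.4]
gripper_width: 88.3
```

Run:
```python
from h import *
reptray()
c=cam('wrist','w27.png')
```

```text
t 21.3 tray -61.4 1.5 z 20.9 tip above tray floor 27.9 yaw 0.272 F [ 0.3  1.7 -0.4] w 88.3 za [ 0.07   0.035 -0.997] q [-0.75  0.12  2.16  0.1   0.84 -1.08]
```

View pics/w27.png

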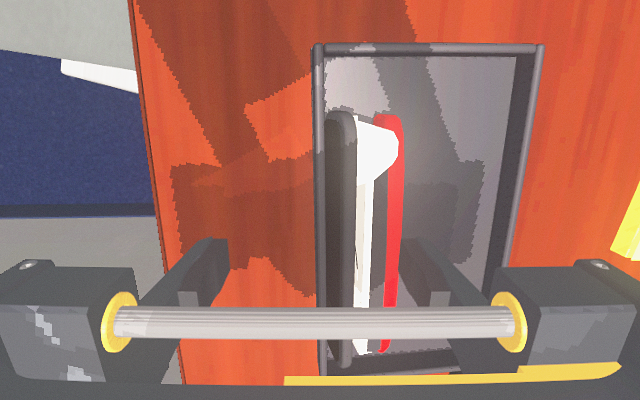

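Call:
step_arm(
  commands=[
    [1, [0, 0, -0.6], 0],
    [1, [0.7, 0, -0.3], 0],
    [1, [0.7, 0, 0], 0],
    [1, [0.15, 0, 0.4], 0],
    [1, [0, 0, 0.4], 0],
  ],
)

```text
time_s: 21.85
position: [432.0, -157.3, 30.9]
eef_rot: [0.99, 0.133, 0.037, -0.01]
force: [0.6, 0.2, -0.2]
gripper_width: 88.4
```

Run:
```python
from h import *
reptray()
```

```text
t 21.85 tray -17.4 -2.5 z 30.9 tip above tray floor 37.9 yaw 0.267 F [ 0.6  0.2 -0.2] w 88.4 za [ 0.071  0.03  -0.997] q [-0.66  0.17  2.07  0.09  0.87 -0.98]
```

Call:
step_arm(
  commands=[
    [1, [0, -0.1, 0.3], 0],
    [1, [0, 0, 0.15], 0],
    [1, [0.3, 0, 0.03], 0],
    [1, [0.3, 0, 0.03], 0],
    [1, [0.3, 0, 0.03], 0],
  ],
)

```text
time_s: 22.35
position: [454.8, -145.7, 13.0]
eef_rot: [0.991, 0.132, 0.034, -0.012]
force: [-3.5, -0.6, 3.2]
gripper_width: 88.0
```

Run:
```python
from h import *
reptray()
cam('wrist','w28.png')
```

```text
t 22.35 tray 7.7 2.2 z 13.0 tip above tray floor 20.0 yaw 0.264 F [-3.5 -0.6  3.2] w 88.0 za [ 0.064  0.033 -0.997] q [-0.6   0.25  2.02  0.09  0.84 -0.93]
```

View pics/w28.png

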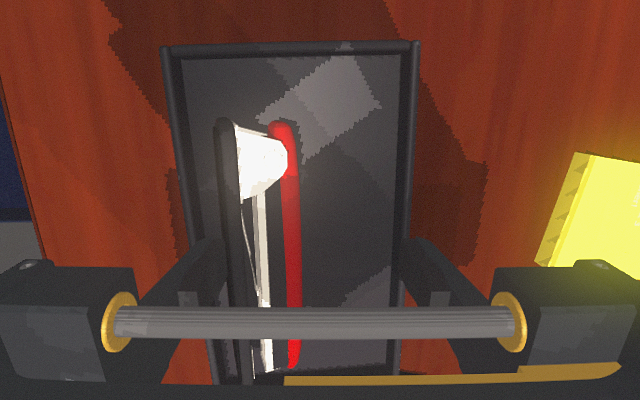

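Call:
step_arm(
  commands=[
    [1, [0.3, 0, -0.02], 0],
    [1, [0.25, 0, -0.02], 0],
    [0.64, [-0.2, 0, 0], 0],
    [0.64, [-0.3, 0, 0], 0],
    [0.64, [-0.05, 0, 0], 0],
  ],
)

```text
time_s: 22.9
position: [458.5, -145.4, 15.3]
eef_rot: [0.99, 0.133, 0.036, -0.011]
force: [0.5, 0.3, 0.3]
gripper_width: 66.0
```

Run:
```python
from h import *
reptray()
cam('wrist','w29.png')
```

```text
t 22.9 tray 11.4 1.4 z 15.3 tip above tray floor 22.3 yaw 0.267 F [0.5 0.3 0.3] w 66.0 za [ 0.068  0.032 -0.997] q [-0.6   0.25  2.02  0.09  0.84 -0.92]
```

View pics/w29.png

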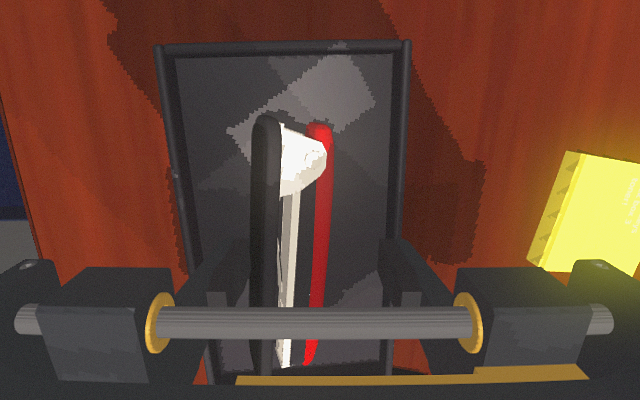

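Call:
step_arm(
  commands=[
    [0.57, [-0.08, 0, 0], 0],
    [0.57, [-0.08, 0, 0], 0],
    [0.57, [0, 0, 0.2], 0],
    [0.57, [0, 0, 0.2], 0],
    [0.57, [0, 0, 0], 0],
  ],
)

```text
time_s: 23.45
position: [453.3, -147.3, 2.6]
eef_rot: [0.991, 0.132, 0.035, -0.011]
force: [0.4, 0.3, -0.4]
gripper_width: 50.1
```

Run:
```python
from h import *
reptray()
cam('wrist','w30.png')
```

```text
t 23.45 tray 5.9 1.0 z 2.6 tip above tray floor 9.6 yaw 0.265 F [ 0.4  0.3 -0.4] w 50.1 za [ 0.067  0.031 -0.997] q [-0.61  0.27  2.03  0.09  0.81 -0.94]
```

View pics/w30.png

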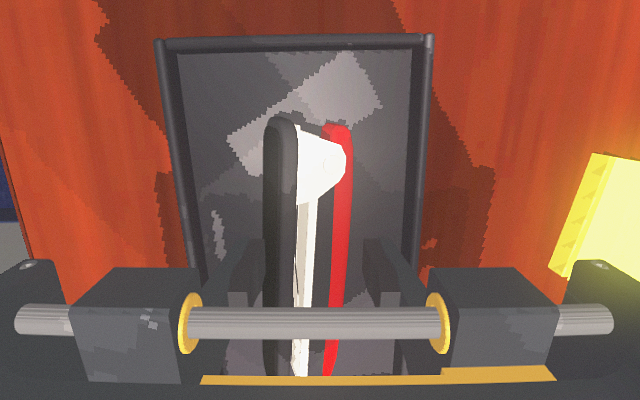

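Call:
step_arm(
  commands=[
    [0.3, [0, 0, 0], 0],
    [0.3, [0, 0, 0], 0],
    [0.3, [0, 0, 0], 0],
    [0.3, [0, 0, -0.1], 0],
    [0.3, [0, 0, -0.2], 0],
  ],
  grip_force=20,
)

```text
time_s: 24.0
position: [452.1, -146.8, 11.0]
eef_rot: [0.991, 0.132, 0.035, -0.012]
force: [0.4, 0.3, -2.3]
gripper_width: 39.9
```

Call:
step_arm(
  commands=[
    [0.3, [0, 0, -0.4], 0],
    [0.3, [0, 0, -0.4], 0],
    [0.3, [0, 0, 0], 0],
  ],
)

```text
time_s: 24.3
position: [451.0, -147.9, 38.1]
eef_rot: [0.991, 0.132, 0.035, -0.011]
force: [-0.1, -0.5, -1.7]
gripper_width: 39.7
```

Run:
```python
from h import *
reptray()
cam('wrist','w31.png')
b=cam('scene'); cv2.imwrite('pics/s31.png',cv2.resize(b['image'][160:230,360:450],None,fx=8,fy=8,interpolation=cv2.INTER_CUBIC))
```

```text
t 24.3 tray 3.5 1.2 z 38.1 tip above tray floor 45.1 yaw 0.265 F [-0.1 -0.5 -1.7] w 39.7 za [ 0.067  0.032 -0.997] q [-0.61  0.19  2.03  0.08  0.89 -0.93]
```

View pics/w31.png

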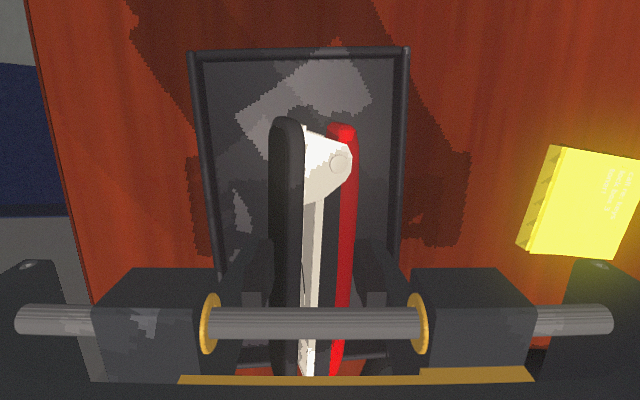

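Call:
step_arm(
  commands=[
    [0.3, [0.3, 0, -0.1], 0],
    [0.3, [0.45, 0, 0.02], 0],
    [0.3, [0.45, 0, 0.03], 0],
    [0.3, [0.2, 0, 0.03], 0],
    [0.3, [0, 0, 0], 0],
  ],
)

```text
time_s: 24.9
position: [494.5, -134.9, 39.9]
eef_rot: [0.991, 0.132, 0.034, -0.012]
force: [0.7, -0.1, -1.8]
gripper_width: 39.6
```

Run:
```python
from h import *
reptray()
cam('wrist','w32.png')
```

```text
t 24.9 tray 48.9 1.2 z 39.9 tip above tray floor 46.9 yaw 0.265 F [ 0.7 -0.1 -1.8] w 39.6 za [ 0.065  0.034 -0.997] q [-0.54  0.26  1.93  0.08  0.91 -0.85]
```

View pics/w32.png

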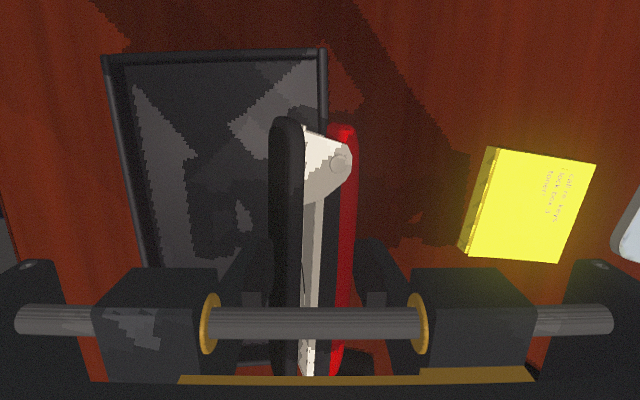

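Call:
step_arm(
  commands=[
    [0.3, [-0.12, 0, 0.25], 0],
    [0.3, [-0.05, 0, 0.2], 0],
    [0.3, [0, 0, 0.1], 0],
    [0.3, [0, 0, 0], 0],
  ],
)

```text
time_s: 25.35
position: [488.1, -135.1, 20.3]
eef_rot: [0.991, 0.132, 0.033, -0.013]
force: [-0.2, 0.1, -2.7]
gripper_width: 39.6
```

Run:
```python
from h import *
reptray()
cam('wrist','w33.png')
```

```text
t 25.35 tray 42.7 2.8 z 20.3 tip above tray floor 27.3 yaw 0.265 F [-0.2  0.1 -2.7] w 39.6 za [ 0.062  0.035 -0.997] q [-0.55  0.29  1.95  0.08  0.87 -0.86]
```

View pics/w33.png

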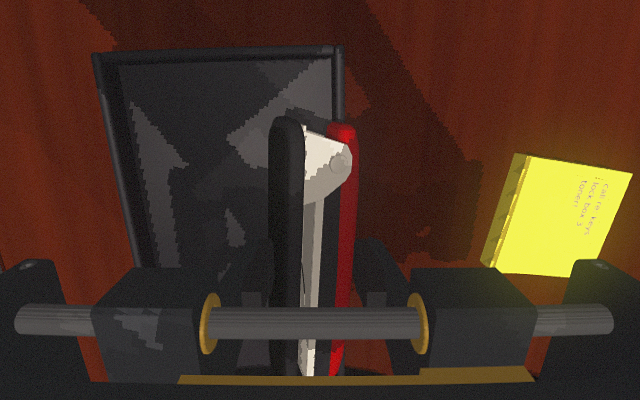

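Call:
step_arm(
  commands=[
    [0.3, [0.1, 0, 0.08], 0],
    [0.3, [0, 0, 0.08], 0],
    [0.3, [0, 0, 0], 0],
  ],
)

```text
time_s: 25.7
position: [489.4, -135.3, 17.2]
eef_rot: [0.991, 0.133, 0.03, -0.013]
force: [-0.5, -0.8, -2.5]
gripper_width: 40.0
```

Run:
```python
from h import *
reptray()
```

```text
t 25.7 tray 43.9 2.3 z 17.2 tip above tray floor 24.2 yaw 0.265 F [-0.5 -0.8 -2.5] w 40.0 za [ 0.056  0.034 -0.998] q [-0.54  0.3   1.94  0.08  0.87 -0.86]
```

Call:
step_arm(
  commands=[
    [0.3, [0.05, 0, 0.1], 0],
    [0.3, [0, 0, 0.1], 0],
    [0.3, [0, 0, 0], 0],
  ],
)

```text
time_s: 26.0
position: [487.8, -136.0, 12.4]
eef_rot: [0.991, 0.133, 0.026, -0.013]
force: [-0.4, 1.0, -1.9]
gripper_width: 39.3
```

Run:
```python
from h import *
reptray()
cam('wrist','w34.png')
```

```text
t 26.0 tray 42.2 2.1 z 12.4 tip above tray floor 19.4 yaw 0.267 F [-0.4  1.  -1.9] w 39.3 za [ 0.048  0.033 -0.998] q [-0.54  0.31  1.94  0.07  0.87 -0.85]
```

View pics/w34.png

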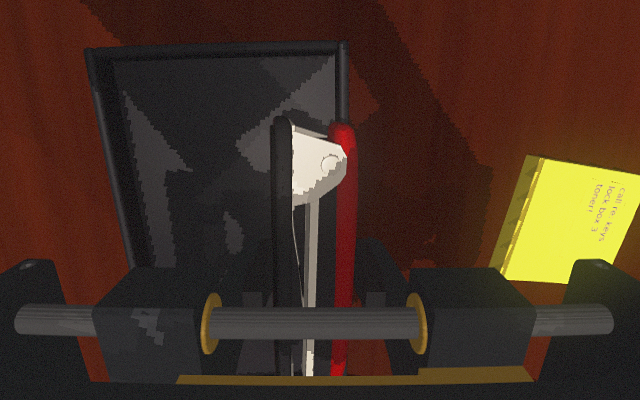

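Call:
step_arm(
  commands=[
    [0.3, [0, 0, 0.08], 0],
    [0.5, [0, 0, 0], 0],
    [0.55, [0, 0, 0], 0],
    [0.6, [0, 0, 0], 0],
    [0.65, [0, 0, 0], 0],
  ],
  grip_force=6,
)

```text
time_s: 26.55
position: [489.8, -136.3, 10.5]
eef_rot: [0.991, 0.133, 0.028, -0.012]
force: [-0.6, 0.8, -0.4]
gripper_width: 57.4
```

Run:
```python
from h import *
reptray()
cam('wrist','w35.png')
```

```text
t 26.55 tray 43.9 1.2 z 10.5 tip above tray floor 17.5 yaw 0.267 F [-0.6  0.8 -0.4] w 57.4 za [ 0.051  0.032 -0.998] q [-0.54  0.32  1.94  0.07  0.86 -0.85]
```

View pics/w35.png

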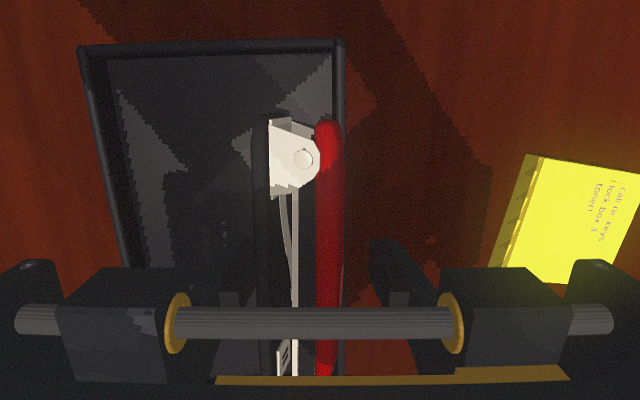

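Call:
step_arm(
  commands=[
    [1, [0, 0, 0], 0],
    [1, [0, 0, 0], 0],
    [1, [0, 0, 0], 0],
    [1, [0, 0, -0.25], 0],
    [1, [0, 0, -0.2], 0],
  ],
)

```text
time_s: 27.1
position: [489.5, -136.7, 24.7]
eef_rot: [0.991, 0.133, 0.028, -0.012]
force: [0.1, 0.3, -0.3]
gripper_width: 88.0
```

Run:
```python
from h import *
reptray()
cam('wrist','w36.png')
```

```text
t 27.1 tray 43.5 0.9 z 24.7 tip above tray floor 31.7 yaw 0.267 F [ 0.1  0.3 -0.3] w 88.0 za [ 0.052  0.032 -0.998] q [-0.54  0.29  1.94  0.07  0.89 -0.85]
```

View pics/w36.png

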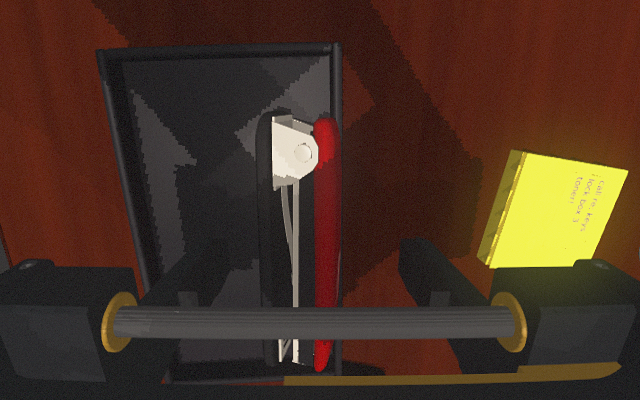

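Call:
step_arm(
  commands=[
    [1, [-0.3, 0, 0], 0],
    [1, [-0.3, 0, 0], 0],
    [1, [-0.25, 0, 0], 0],
    [1, [-0.2, 0, 0], 0],
  ],
)

```text
time_s: 27.55
position: [457.8, -146.1, 24.4]
eef_rot: [0.99, 0.134, 0.029, -0.011]
force: [-0.4, -0.1, 0.7]
gripper_width: 88.2
```

Run:
```python
from h import *
reptray()
cam('wrist','w37.png')
```

```text
t 27.55 tray 10.5 0.9 z 24.4 tip above tray floor 31.4 yaw 0.268 F [-0.4 -0.1  0.7] w 88.2 za [ 0.054  0.03  -0.998] q [-0.6   0.23  2.01  0.07  0.87 -0.91]
```

View pics/w37.png

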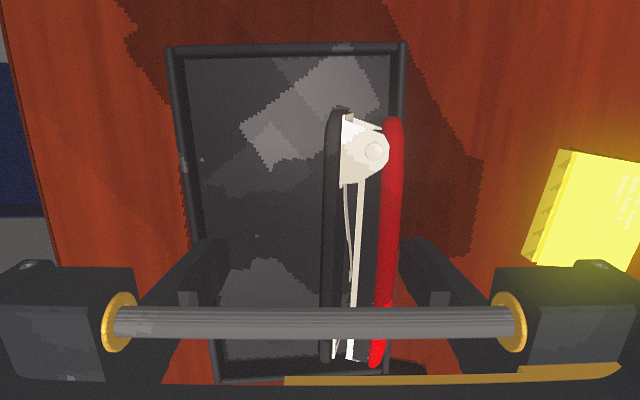

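Nearly touching. I'll push gently inward.

Call:
step_arm(
  commands=[
    [1, [-0.2, 0, 0], 0],
    [1, [-0.2, 0, -0.03], 0],
    [1, [-0.2, 0, -0.05], 0],
  ],
)

```text
time_s: 27.9
position: [438.0, -151.2, 25.2]
eef_rot: [0.991, 0.134, 0.028, -0.012]
force: [-0.5, 0.0, -0.5]
gripper_width: 88.1
```

Run:
```python
from h import *
reptray()
cam('wrist','w38.png')
```

```text
t 27.9 tray -9.9 1.7 z 25.2 tip above tray floor 32.2 yaw 0.268 F [-0.5  0.  -0.5] w 88.1 za [ 0.053  0.031 -0.998] q [-0.63  0.2   2.05  0.07  0.87 -0.95]
```

View pics/w38.png

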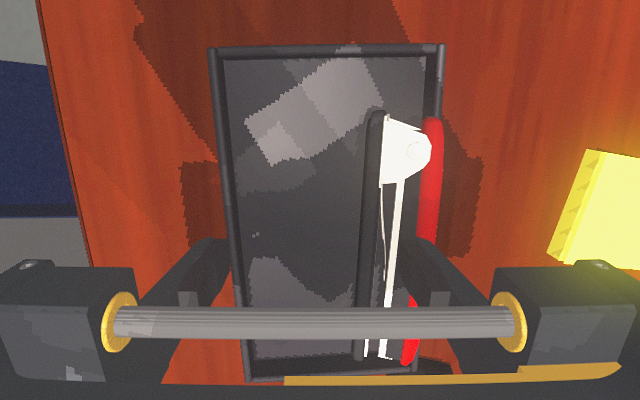

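Call:
step_arm(
  commands=[
    [1, [0.2, 0, -0.3], 0],
    [1, [0.6, 0, 0], 0],
    [1, [0.5, 0, 0], 0],
    [1, [0, 0, 0.3], 0],
    [1, [0, 0, 0.25], 0],
  ],
)

```text
time_s: 28.45
position: [478.9, -141.4, 23.2]
eef_rot: [0.991, 0.133, 0.03, -0.011]
force: [-0.2, 0.1, -1.2]
gripper_width: 87.8
```

Run:
```python
from h import *
reptray()
cam('wrist','w39.png')
```

```text
t 28.45 tray 32.0 -0.6 z 23.2 tip above tray floor 30.2 yaw 0.267 F [-0.2  0.1 -1.2] w 87.8 za [ 0.057  0.029 -0.998] q [-0.56  0.27  1.96  0.07  0.88 -0.87]
```

View pics/w39.png

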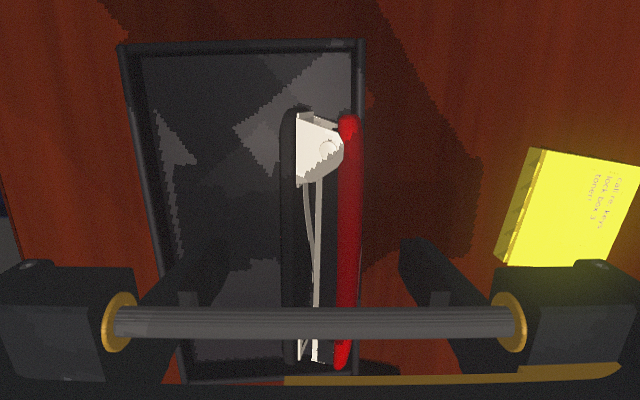

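Call:
step_arm(
  commands=[
    [1, [0, 0, 0.25], 0],
    [1, [-0.2, 0, 0.1], 0],
    [1, [-0.2, 0, 0], 0],
    [1, [-0.15, 0, -0.02], 0],
  ],
)

```text
time_s: 28.9
position: [459.7, -144.7, 8.6]
eef_rot: [0.991, 0.133, 0.028, -0.012]
force: [2.4, -0.3, 0.2]
gripper_width: 88.1
```

Run:
```python
from h import *
reptray()
cam('wrist','w40.png')
```

```text
t 28.9 tray 12.8 1.7 z 8.6 tip above tray floor 15.6 yaw 0.266 F [ 2.4 -0.3  0.2] w 88.1 za [ 0.052  0.032 -0.998] q [-0.59  0.27  2.    0.07  0.84 -0.91]
```

View pics/w40.png

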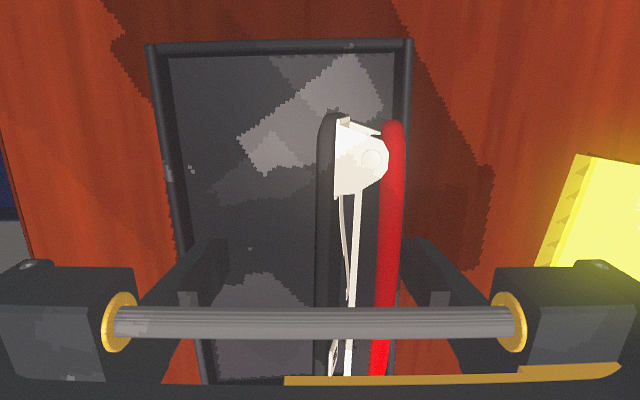

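Call:
step_arm(
  commands=[
    [1, [-0.12, 0, -0.08], 0],
    [1, [-0.15, 0, -0.08], 0],
    [1, [-0.15, 0, -0.05], 0],
  ],
)

```text
time_s: 29.25
position: [448.0, -149.3, 16.2]
eef_rot: [0.991, 0.132, 0.03, -0.011]
force: [2.6, 2.4, 4.7]
gripper_width: 88.4
```

Run:
```python
from h import *
reptray()
cam('wrist','w41.png')
```

```text
t 29.25 tray 0.2 0.7 z 16.2 tip above tray floor 23.2 yaw 0.265 F [2.6 2.4 4.7] w 88.4 za [ 0.057  0.03  -0.998] q [-0.62  0.24  2.03  0.08  0.85 -0.93]
```

View pics/w41.png

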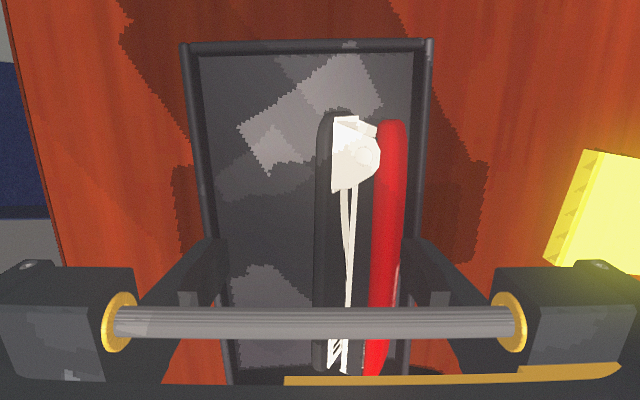

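Call:
step_arm(
  commands=[
    [1, [-0.15, 0, 0], 0],
    [1, [-0.15, 0, -0.03], 0],
    [1, [-0.15, 0, -0.03], 0],
  ],
)

```text
time_s: 29.6
position: [438.0, -153.6, 20.5]
eef_rot: [0.991, 0.132, 0.034, -0.01]
force: [3.3, 7.8, 9.3]
gripper_width: 88.0
```

Run:
```python
from h import *
reptray()
cam('wrist','w42.png')
```

```text
t 29.6 tray -10.6 -0.5 z 20.5 tip above tray floor 27.5 yaw 0.265 F [3.3 7.8 9.3] w 88.0 za [ 0.065  0.029 -0.997] q [-0.64  0.21  2.06  0.08  0.85 -0.96]
```

View pics/w42.png

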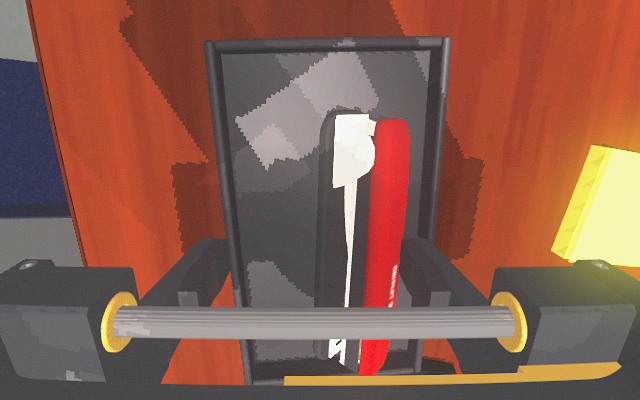

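Call:
step_arm(
  commands=[
    [1, [-0.2, 0, 0.03], 0],
    [1, [-0.2, 0, 0.03], 0],
  ],
)

```text
time_s: 29.85
position: [430.9, -155.6, 22.2]
eef_rot: [0.99, 0.132, 0.039, -0.01]
force: [1.7, 13.3, 23.5]
gripper_width: 87.8
```

Run:
```python
from h import *
reptray()
cam('wrist','w43.png')
```

```text
t 29.85 tray -18.0 -0.5 z 22.2 tip above tray floor 29.2 yaw 0.265 F [ 1.7 13.3 23.5] w 87.8 za [ 0.075  0.031 -0.997] q [-0.66  0.19  2.08  0.09  0.84 -0.99]
```

View pics/w43.png

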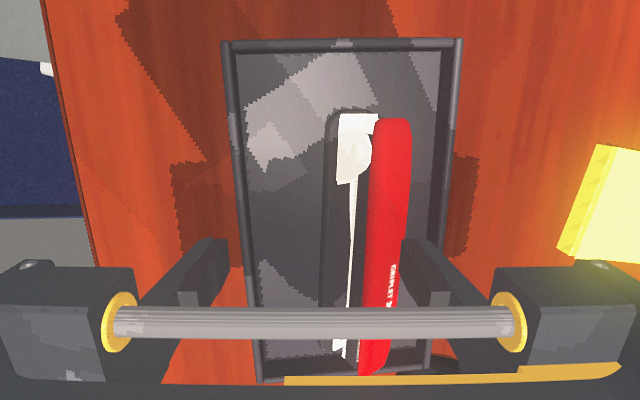

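Call:
step_arm(
  commands=[
    [1, [-0.12, 0, -0.1], 0],
    [1, [-0.12, 0, -0.1], 0],
  ],
)

```text
time_s: 30.1
position: [422.7, -157.4, 28.5]
eef_rot: [0.99, 0.133, 0.039, -0.01]
force: [-0.9, 0.2, -0.5]
gripper_width: 88.1
```

Run:
```python
from h import *
reptray()
cam('wrist','w44.png')
```

```text
t 30.1 tray -26.3 0.1 z 28.5 tip above tray floor 35.5 yaw 0.267 F [-0.9  0.2 -0.5] w 88.1 za [ 0.075  0.03  -0.997] q [-0.67  0.16  2.09  0.09  0.85 -1.  ]
```

View pics/w44.png

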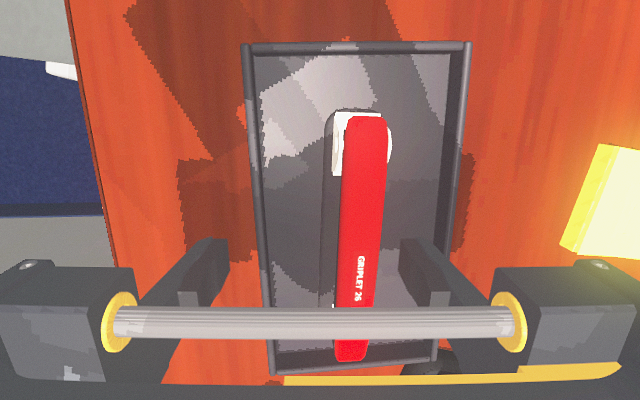

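Call:
step_arm(
  commands=[
    [1, [0, 0, -0.3], 0],
    [1, [0, 0, -0.8], 0],
    [1, [0, 0, -1], 0],
    [1, [0, 0, -1], 0],
    [1, [0, 0, -1], 0],
  ],
)

```text
time_s: 30.65
position: [407.2, -159.3, 150.7]
eef_rot: [0.991, 0.132, 0.033, -0.015]
force: [0.2, -1.1, 0.7]
gripper_width: 88.3
```

Call:
step_arm(
  commands=[
    [1, [0, -1, -0.5], 0],
    [1, [0, -1, 0], 0],
    [1, [0, -1, 0], 0],
    [1, [0, -1, 0], 0],
    [1, [0, -1, 0], 0],
  ],
)

```text
time_s: 31.15
position: [367.5, -17.1, 175.2]
eef_rot: [0.991, 0.128, 0.036, -0.01]
force: [-0.1, 0.4, 0.2]
gripper_width: 87.8
```

Run:
```python
from h import *
reptray()
b=cam('top'); a=cv2.resize(b['image'][150:260,360:505],None,fx=5,fy=5,interpolation=cv2.INTER_CUBIC); cv2.imwrite('pics/t45.png',a)
s=cam('scene'); cv2.imwrite('pics/s45.png',cv2.resize(s['image'][150:220,350:450],None,fx=7,fy=7,interpolation=cv2.INTER_CUBIC))
```

```text
t 31.15 tray -39.1 150.4 z 175.2 tip above tray floor 182.2 yaw 0.256 F [-0.1  0.4  0.2] w 87.8 za [ 0.068  0.029 -0.997] q [-0.42 -0.34  2.19  0.06  1.24 -0.7 ]
```

View pics/t45.png

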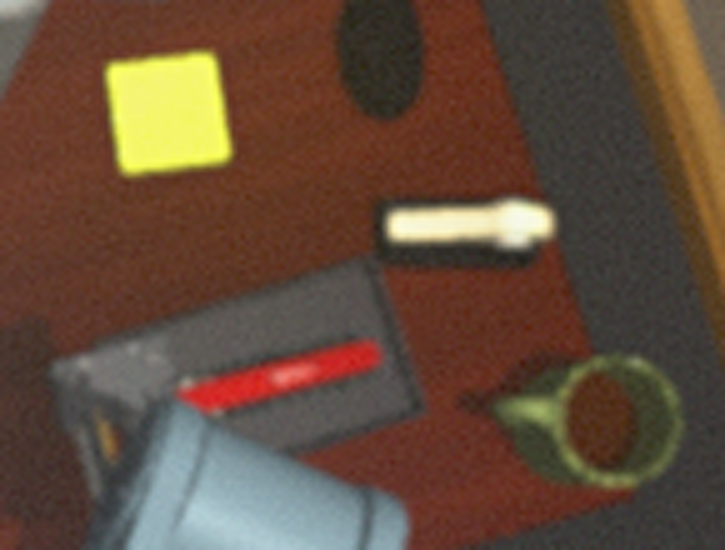

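View pics/s45.png

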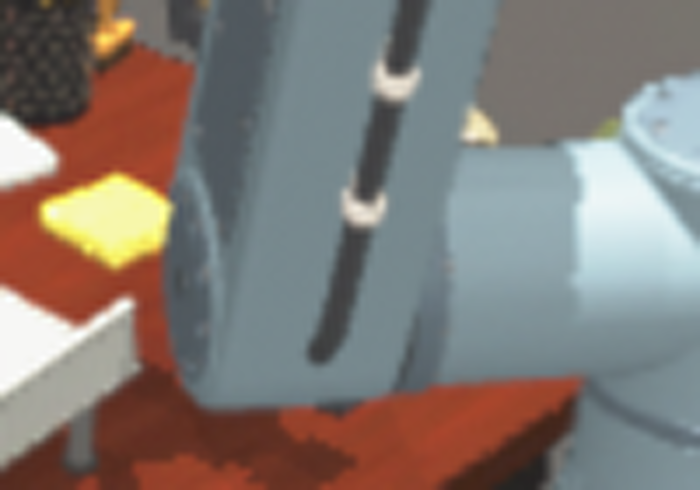

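Call:
step_arm(
  commands=[
    [1, [0.5, -0.9, -0.3], 0],
    [1, [0.3, -0.9, 0], 0],
    [1, [0, -0.9, 0], 0],
    [1, [0, -0.9, 0], 0],
    [1, [0, -0.9, 0], 0],
  ],
)

```text
time_s: 31.75
position: [356.1, 119.6, 188.7]
eef_rot: [0.991, 0.125, 0.036, -0.008]
force: [0.0, 0.4, 0.7]
gripper_width: 88.0
```

Run:
```python
from h import *
reptray()
b=cam('top'); cv2.imwrite('pics/t46.png',cv2.resize(b['image'][150:260,360:505],None,fx=5,fy=5,interpolation=cv2.INTER_CUBIC))
s=cam('scene'); cv2.imwrite('pics/s46.png',cv2.resize(s['image'][150:220,350:450],None,fx=7,fy=7,interpolation=cv2.INTER_CUBIC))
hsv=cv2.cvtColor(b['image'],cv2.COLOR_BGR2HSV); m=(((hsv[...,0]<8)|(hsv[...,0]>170))&(hsv[...,1]>170)&(hsv[...,2]>130)).astype(np.uint8); k=np.zeros_like(m); k[205:250,380:450]=1; m&=k
r=cv2.minAreaRect(cv2.findNonZero(m)); print(r,m.sum()); P=onz(b,*r[0],45); print('centre',P.round(1),'tray xy',((P-TC)@tx).round(1),((P-TC)@ty).round(1))
pts=cv2.boxPoints(r); Q=[onz(b,*p,45) for p in pts]; print([np.linalg.norm(Q[i]-Q[i-1]).round(1) for i in range(4)])
```

```text
t 31.75 tray -10.9 284.7 z 188.7 tip above tray floor 195.7 yaw 0.251 F [0.  0.4 0.7] w 88.0 za [ 0.069  0.025 -0.997] q [-0.02 -0.34  2.16  0.03  1.25 -0.28]
((415.2692565917969, 225.15382385253906), (6.051699638366699, 40.2569580078125), 74.74488067626953) 202
centre [ 445.4 -156.    45. ] tray xy -4.2 -5.0
[np.float64(20.8), np.float64(141.3), np.float64(20.9), np.float64(141.1)]
```

View pics/t46.png

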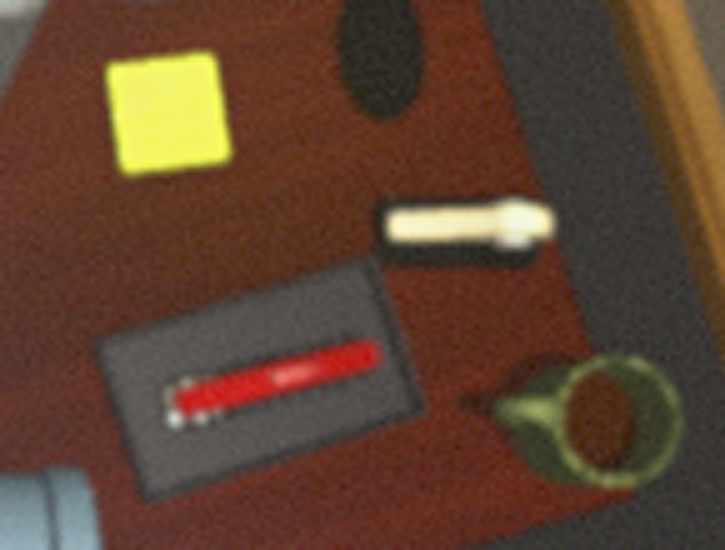

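View pics/s46.png

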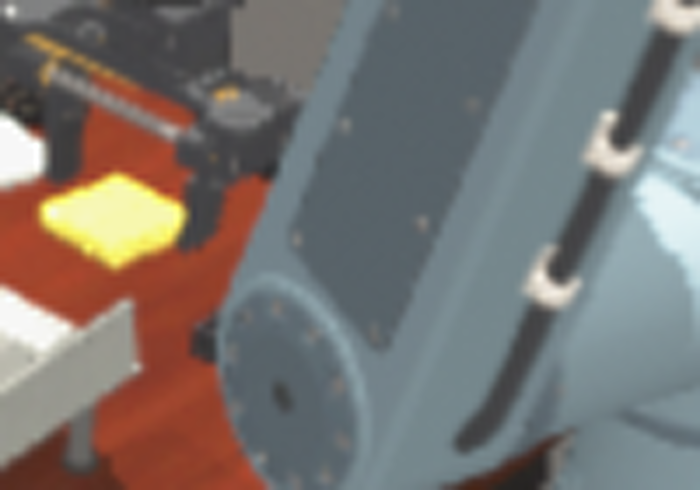

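Call:
step_arm(
  commands=[
    [1, [0, -0.9, -0.2], 0],
    [1, [0, -0.9, 0], 0],
    [1, [0, -0.9, 0], 0],
    [1, [0, -0.9, 0], 0],
    [1, [0, -0.9, 0], 0],
  ],
)

```text
time_s: 32.35
position: [324.7, 248.0, 196.2]
eef_rot: [0.992, 0.124, 0.036, -0.006]
force: [0.6, 0.4, 0.1]
gripper_width: 88.3
```

Run:
```python
from h import *
s=cam('scene'); cv2.imwrite('pics/s47.png',cv2.resize(s['image'][160:220,360:440],None,fx=9,fy=9,interpolation=cv2.INTER_CUBIC)); print(state()[0]['force'])
```

```text
[-1.76196847 -1.30469763 -0.30569777]
```

View pics/s47.png

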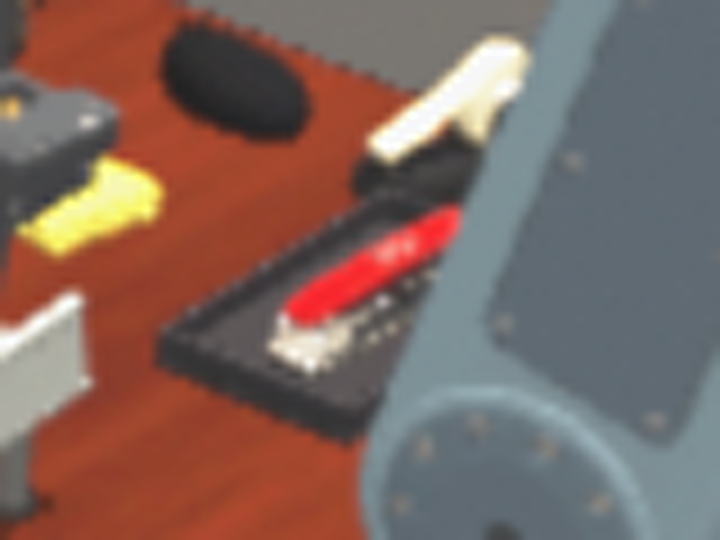

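The scene view shows the stapler upright and flat on the tray floor, with its red top up, at crop pixel (370,265). I'll hand the job in after a still row.

Call:
step_arm(
  commands=[
    [1, [0, 0, 0], 0],
    [1, [0, 0, 0], 0],
  ],
)

```text
time_s: 32.6
position: [324.8, 249.4, 196.1]
eef_rot: [0.991, 0.125, 0.036, -0.006]
force: [-0.0, -0.0, 0.1]
gripper_width: 88.1
```

Run:
```python
from h import *
s=state()[0]; print(s['time_s'],s['force'].round(1),np.abs(s['qd']).max().round(3))
robot.sign_off()
```

```text
32.6 [-0.  -0.   0.1] 0.02
the job is handed in; nothing more can be done
```

The stapler is in the tray, right way up and flat, and I handed the job in at 32.6 s. No verdict was reported.

**What I did:** I pushed the stapler up the chute clear of the lips. I then gripped it, dragged it further up to about chute x = 66 mm, lifted it out and carried it to the tray. There I rested its top arm on the far tray wall, let the base down onto the tray floor and pushed it upright.

**Last checks:**
- **Position:** the top view puts its centre about (-4, -5) mm from the tray's centre. The red top shows its full 21 x 141 mm outline.
- **Flatness:** the scene view shows it upright and flat on the tray floor, though the arm hides one end. I didn't measure the tilt or the height.
- **Arm:** it was away from everything with the gripper open, and the force reading was about 0 N.
- **Bystanders:** the sticky notes, mouse, tape dispenser and mug look unmoved. I didn't re-check the hole punch at the end, but nothing I did went near it.

**What went wrong on the way:**
- **Fingertip height:** in the cameras the fingertips sit about 12 mm behind the TCP, where the text and `robot.finger_overhang` put them 11 mm ahead. My first pushes were therefore too high and tipped the stapler onto its side. That is why it had to be set upright in the tray; it tipped the last part of the way onto its base by itself.
- **Failed attempts:** the first grip missed, and two tries at righting it against the near wall slipped off. One of those pressed with about 30 N at the fingers.

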